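# Load the slide tray under the reader head and lock it

## Task

Load the slide tray into the slide reader: set it on the reader's base plate between the two guide rails, slide it under the overhanging head until it meets the column at the back, let go, and only then turn both black knobs a quarter turn to their end stops so that their steel tongues lie across behind the tray. The tray must end flat and fully home, and the other things on the bench must stay where they stand.

Things in the scene. Friction and masses are not known exactly. Their poses are not given: they have to be found in the camera images.
- tray: Loose grey slide tray, 110 (x) x 90 (y) mm, 0.16 kg, on the bench to the right of the laptop. Origin at the centre of its underside, x towards its front (the end that goes in first), z up. Rims 16 mm tall at front and sides; rear wall 24 mm tall, its outer face at x = -55 mm. Upright grip fin: x -38 to -8 mm, y -6 to +6 mm, top at z = 60 mm. Two glass slides lie fixed in the front part.
- tray_fin (a point): Grip point on the tray's fin, at x = -23, y = 0, z = 44 mm in the tray's frame; the fin is 12 mm thick along y and 30 mm long along x.
- reader: Slide reader, fixed left of the laptop. Origin: centre of the base plate's underside; x from its open mouth to its column, y left, z up. Plate 240 x 230 x 8 mm. Two guide rails, 12 mm tall on the plate, inner faces at y = +-47.5 mm, x = -40 to 80 mm; flared lead-ins widen to y = +-60 mm at x = -72 mm. Column (the end stop): front face at x = 80 mm, 78 mm wide.
- reader_head (a point): Middle of the lower front edge of the reader's overhanging head, at x = -10, y = 0, z = 160 mm in the reader's frame. The head reaches from there to x = 115 mm, y -32 to 32 mm, top at z = 194 mm; a lens barrel 34 mm wide hangs at x = 52 mm down to z = 147 mm.
- reader_home (a point): Point on the plate, x = 25, y = 0, z = 8 mm in the reader's frame, same axes, where the tray's origin comes when it is fully home and straight. The tray's fin is then centred 12 mm behind the head's front edge, so the tool has to lean back 30 to 45 degrees, pointing forward and down.
- knob_left (a joint): Angle of the left knob (reader's +y side), rad. 0: tongue points along the reader's -x (open). Turns anticlockwise from above to its end stop at 1.571, tongue pointing along the reader's -y across the rear of a tray that is home. Stays where it is left.
- knob_right (a joint): Angle of the right knob (reader's -y side), rad. 0: tongue points along the reader's -x (open). Turns clockwise from above to its end stop at 1.571, tongue pointing along the reader's +y. Stays where it is left.
- knob_left_grip (a point): Point on the left knob's vertical axis at the height to grip, z = 56 mm, at x = -50, y = +90 mm in the reader's frame. Black bar grip 50 mm long, 13 mm thick, z = 34 to 68 mm, lying along the tongue. The point's -x axis points along the tongue (72 mm long, 14 mm wide, z = 22 to 30 mm, 10 mm off the axis to the tray's side; 3 mm behind the home tray when locked).
- knob_right_grip (a point): The same on the right knob (mirrored), at x = -50, y = -90 mm in the reader's frame.
- flask: Bystander, not to be disturbed: conical glass flask, 64 mm wide, 102 mm tall. Origin at the centre of its underside.
- media_bottle: Bystander, not to be disturbed: screw-cap bottle, 68 mm wide, 135 mm tall. Origin at the centre of its underside.
- dish: Bystander, not to be disturbed: closed petri dish, 91 mm wide, 16 mm tall. Origin at the centre of its underside.
- oil_bottle: Bystander, not to be disturbed: small amber bottle, 26 mm wide, 62 mm tall. Origin at the centre of its underside.

How it is judged:
On the way:
1. the tray lies fully home while both knobs are still open (x of tray in the frame of reader between 0.02 and 0.03 m and y of tray in the frame of reader between -0.006 and 0.006 m and z of tray in the frame of reader below 0.012 m and angle between tray's own z axis and vertical below 0.05 rad and angle between the x axis of tray and the x axis of reader, either way round below 0.08 rad and value of joint each of knob_left, knob_right below 0.6 rad and contact force between the fingers and tray below 0.1 N), for 0.2 s.
At the end, for the whole second after the job is handed in: The tray lies flat on the base plate (tilt under 0.05 rad, underside under 4 mm above the plate), within 5 mm of fully home along the rails, within 6 mm of the centre line and 0.08 rad of straight, at rest, and both knobs are turned past 1.42 rad towards their stops at 1.571 (x of tray in the frame of reader between 0.02 and 0.03 m and y of tray in the frame of reader between -0.006 and 0.006 m and z of tray in the frame of reader below 0.012 m and angle between tray's own z axis and vertical below 0.05 rad and angle between the x axis of tray and the x axis of reader, either way round below 0.08 rad and value of joint each of knob_left, knob_right above 1.42 rad and linear speed of tray below 0.02 m/s); the robot touches nothing.
It fails at once if a bystander (flask, bottles, petri dish) is moved more than 30 mm or tipped (distance of any of flask, media_bottle, dish, oil_bottle from where it was at the start of the episode above 0.03 m or angle between any of flask, media_bottle, dish, oil_bottle's own z axis and vertical above 0.5 rad).
It also fails if it takes over 64 s, if anything falls off the work surface, if the arm or the gripper's body presses on something with over 40 N, if the wrist force passes 120 N, or if a joint passes its speed limit or range.

## Robot

A 7-joint arm with a two-finger parallel gripper is mounted at the origin on a cart in front of the work surface, level with it; the furniture and walls round the work are solid. World frame = base frame: x ahead of the robot, y to its left, z up, the work surface at z = 0. Lengths are in m, angles in rad, forces in N, time in s.
With the tool pointing down it reaches from about 0.4 to 0.925 m from the base axis. Payload 5.6 kg.
Tool frame: the origin (TCP) lies on the mounting face of the last link; the fingertips stand 173 mm ahead of it and the grasp point (between the pads) lies 155 mm ahead of it (r.tip_extent is the distance from the TCP to the fingertips, in m); z points along the fingers, y is the direction in which the jaws open and shut (so a half turn about z gives the same grasp; the last joint's range is limited). The gripper opens to 85 mm and grips with 20 to 120 N. Pads are 22 mm wide; open, the fingers measure 114 mm over their backs; the gripper's body (76 mm by 85 mm) begins 54 mm behind the grasp point. The pads swing forward as they close: fully open they stand 13 mm farther back than shut.
Start: joints at [-1.162, 0.468, -0.012, 1.603, 0.006, 1.071, -0.056], TCP at [0.284, 0.585, 0.405] pointing down, gripper open.
Joint ranges: [-2.53, 2.53], [-0.31, 2.02], [-1.57, 1.55], [0.28, 2.44], [-1.29, 4.43], [0.15, 1.84], [-2.92, 2.92]. Speed limits (rad/s): [2.57, 2.57, 3.14, 3.14, 3.14, 3.14, 3.14].

## Interface

Orientations are given as a unit quaternion [w, x, y, z].
In Python, from rig import r, imaging, job_done gives the robot as it stands. The module is installed in compiled form; this text tells all that it offers.
- The arm moves only by the tool step_arm, never from a script. Its argument "series" is text: rows parted by semicolons, each of 5 numbers parted by spaces: the shift along the world's x, y, z in mm, then the turn about the world's z in degrees, then the opening, from 0 (shut) to 1 (fully open). In form: dx dy dz twist claw; .... A call has 1 to 10 rows; each row shifts and turns the commanded pose from where the row before left it; what a row does not reach is not made up. A row lasts 1/12 s, in which the tool goes at most 41.7 mm and 7.16 degrees, less where a joint would pass 70% of its speed; a pose out of reach is approached as far as the arm can. A call is refused whole if a number of a shift passes 41.7 or a number of a turn 7.16, either way. A call with a gripper value outside its range is refused whole. The fingers move at their own pace and stop on an object; the grip force is fixed at half the most. Time passes only in rows, so rows that do not move let the fingers close. It gives the time, the measured TCP pose, the force and the opening at its end, in the units of the state.
- r.read_state(): the state, without advancing time (a new reading comes with each control period).
- imaging.capture(name): name is "scene" or "top" or "wrist"; returns the picture (480x640x3 uint8, red, green, blue); there is no depth.
- imaging.calibration(name): a dict with "fx", "fy", "cx", "cy" (pixels), "rvec" (rotation vector, rad) and "tvec" (3), from world to camera coordinates, as OpenCV has them; the wrist camera has in their place "T_tool_cam" (4x4, takes a point from camera to tool coordinates, whose origin is the TCP and whose axes are the flange's). Camera axes: x right, y down, z forward; pixel columns grow to the right and rows downward; lengths in m; the calibration is good to about 2 mm. A picture is of the moment at which its call begins: read the wrist's pose just before it. calibration takes no time and is no camera call.
- job_done(): hands the job in, once; it reports no verdict.
The state is a dict: "time_s": time; "qpos": joint angles; "dq": joint speeds; "joint_efforts": joint torques, N m; "eef_pos": TCP position; "orientation": TCP orientation; "force": force on the tool from outside, world axes, zero at the start; "ft_torque": the same for the moment, N m; "finger_gap": opening from 0.0 (shut) to 1.0 (fully open).
Only numpy, scipy, OpenCV 4.12 (cv2) and the standard library are available. Lean on these libraries where they do the work, as an engineer would, in place of code of your own. Each camera call takes 0.05 s, during which the arm holds its last target.

## Working session

There is one attempt and no reset: what is moved stays moved. The work goes in short steps, Python scripts to look and compute and a tool call to move; the robot and the scene stay as the last step left them, time stands still between calls to the robot, and variables do not carry over. Pictures are saved under pics/ and viewed, and the job is handed in when it is done.

Besides the shell and the picture viewer there is one more tool, called after ">>>" in YAML: its name, and indented under it one key for each argument. step_arm: Moves the arm, as the interface text tells. Its arguments: {"type":"object","properties":{"series":{"type":"string"}},"required":["series"]}

```bash
mkdir -p pics; cat > h.py <<'E'
import numpy as np, cv2
from rig import r, imaging, job_done
from scipy.spatial.transform import Rotation as R
def q2m(q): return R.from_quat([q[1],q[2],q[3],q[0]]).as_matrix()
def cam(name):
    c=imaging.calibration(name); K=np.array([[c['fx'],0,c['cx']],[0,c['fy'],c['cy']],[0,0,1.]])
    if name!='wrist':
        Rm=cv2.Rodrigues(np.array(c['rvec'],float))[0]; t=np.array(c['tvec'],float).ravel()
        return K,Rm,t
    s=r.read_state(); T=np.eye(4);T[:3,:3]=q2m(s['orientation']);T[:3,3]=s['eef_pos']
    W=T@np.array(c['T_tool_cam']); Rm=W[:3,:3].T; return K,Rm,-Rm@W[:3,3]
def ray(c,u,v,z):
    K,Rm,t=c; d=Rm.T@np.linalg.inv(K)@np.array([u,v,1.]); o=-Rm.T@t
    return o+d*(z-o[2])/d[2]
def proj(c,p):
    K,Rm,t=c; q=K@(Rm@np.array(p,float)+t); return q[:2]/q[2]
def snap(name,fn):
    c=cam(name); im=imaging.capture(name); cv2.imwrite('pics/'+fn+'.png',cv2.cvtColor(im,cv2.COLOR_RGB2BGR)); return c,im
def st():
    s=r.read_state(); m=q2m(s['orientation'])
    print('t',round(s['time_s'],2),'tcp',np.round(s['eef_pos'],4),'z',np.round(m[:,2],3),'yang',round(np.degrees(np.arctan2(m[1,1],m[0,1])),2),'F',np.round(s['force'],1),'gap',round(s['finger_gap'],3),'q',np.round(s['qpos'],2))
E
python3 - <<'E'
from h import *
import pickle
for n in ['scene','top','wrist']:
    c,im=snap(n,n+'0'); pickle.dump(c,open(n+'0.pkl','wb')); print(n,c[0][0,0],-c[1].T@c[2],c[1][2])
st()
E
```

```text
scene 543.8937397395634 [-0.21683488 -0.80463807  1.09877041] [ 0.4319671   0.60945511 -0.66480741]
top 621.9678288866021 [-0.80619633  0.06142443  1.74265224] [ 0.60416737  0.01728018 -0.79667006]
wrist 360.5270041562978 [0.21943233 0.61619221 0.37238414] [ 0.26108365 -0.12855581 -0.95671769]
t 0.15 tcp [0.2837 0.5846 0.4039] z [-0.001 -0.001 -1.   ] yang 64.11 F [-1.2  0.4 -0.1] gap 0.999 q [-1.16  0.47 -0.01  1.6   0.01  1.07 -0.06]
```

View pics/scene0.png

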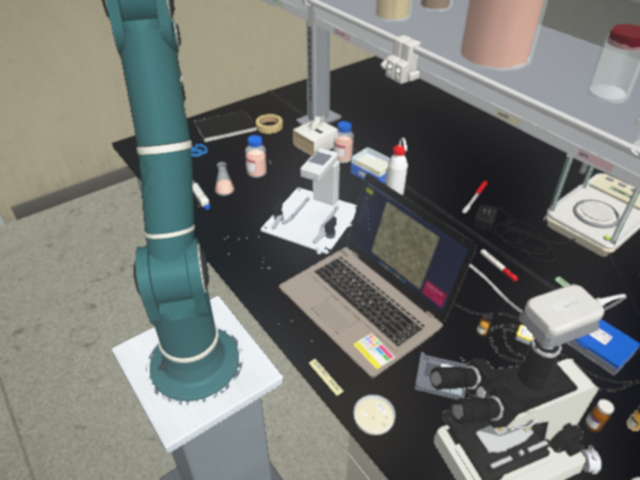

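View pics/top0.png

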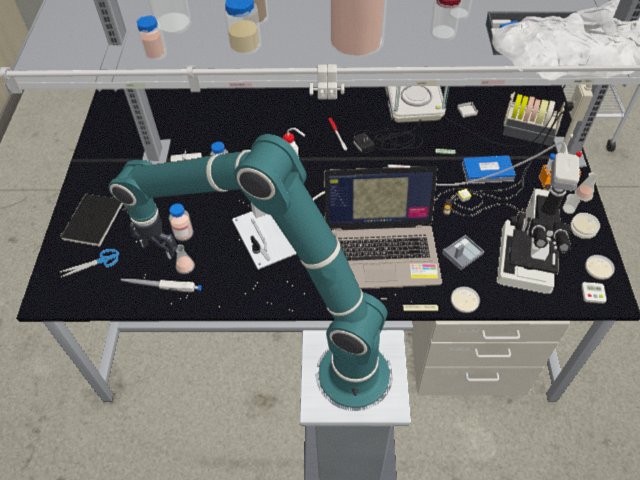

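View pics/wrist0.png

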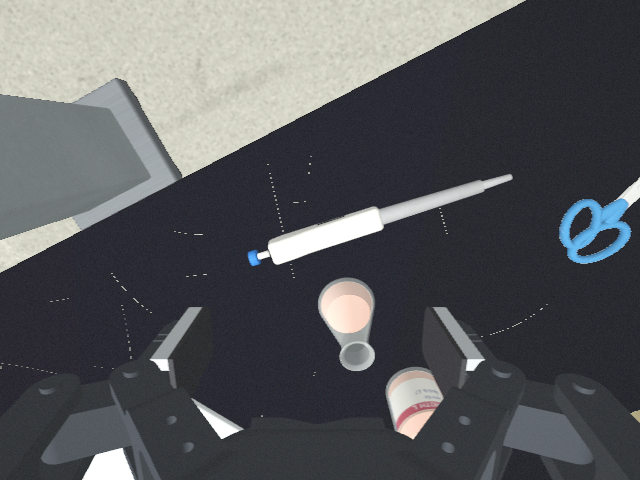

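```bash
python3 - <<'E'
from h import *
import pickle
t=pickle.load(open('top0.pkl','rb'));s=pickle.load(open('scene0.pkl','rb'))
for n,u,v,z in [('tray',462,250,0.01),('dish',466,300,0.01),('lapTR',437,168,.2),('lapTL',325,170,.2),('lapBR',440,284,.015),('lapBL',335,284,.015),('flask',184,268,.02),('microL',503,285,.0),('readBL',262,270,.008),('amber',447,212,.03)]:
    print(n,ray(t,u,v,z).round(3), proj(s,ray(t,u,v,z)).round())
for n,u,v,z in [('rL',262,228,.008),('rF',325,250,.008),('rR',357,207,.008),('rB',300,187,.008),('head',303,160,.194),('head2',337,153,.194),('traycorners',416,388,.016),('t',426,354,.016),('dish',374,414,.016),('lap',363,178,.25),('lapTR',476,240,.25),('lapTL',363,178,.2),('lapTR',476,240,.2)]:
    print(n,ray(s,u,v,z).round(3))
im=cv2.imread('pics/top0.png'); cv2.imwrite('pics/topz.png',cv2.resize(im[190:310,400:580],None,fx=4.4,fy=4.4,interpolation=cv2.INTER_CUBIC))
im=cv2.imread('pics/scene0.png'); cv2.imwrite('pics/sz.png',cv2.resize(im[130:260,200:380],None,fx=4.4,fy=4.4,interpolation=cv2.INTER_CUBIC))
E
```

```text
tray [ 0.452 -0.383  0.01 ] [443. 375.]
dish [ 0.252 -0.37   0.01 ] [374. 417.]
lapTR [ 0.658 -0.295  0.2  ] [489. 259.]
lapTL [0.652 0.085 0.2  ] [381. 183.]
lapBR [ 0.311 -0.292  0.015] [371. 377.]
lapBL [0.312 0.053 0.015] [289. 288.]
flask [0.375 0.561 0.02 ] [219. 188.]
microL [ 0.316 -0.502  0.   ] [438. 450.]
readBL [0.374 0.299 0.008] [260. 233.]
amber [ 0.605 -0.347  0.03 ] [477. 329.]
rL [0.39  0.316 0.008]
rF [0.487 0.122 0.008]
rR [0.69  0.223 0.008]
rB [0.605 0.42  0.008]
head [0.548 0.316 0.194]
head2 [0.653 0.286 0.194]
traycorners [ 0.374 -0.374  0.016]
t [ 0.459 -0.32   0.016]
dish [ 0.254 -0.368  0.016]
lap [0.58  0.081 0.25 ]
lapTR [ 0.634 -0.263  0.25 ]
lapTL [0.627 0.134 0.2  ]
lapTR [ 0.684 -0.231  0.2  ]
```

View pics/topz.png

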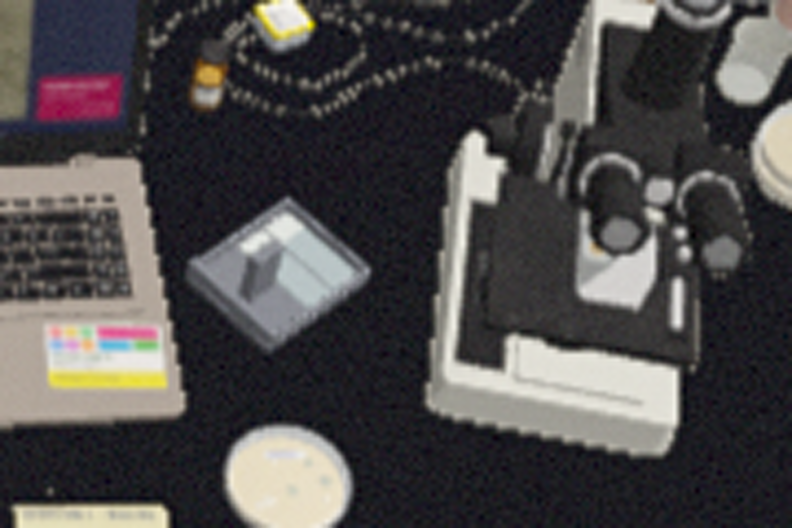

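View pics/sz.png

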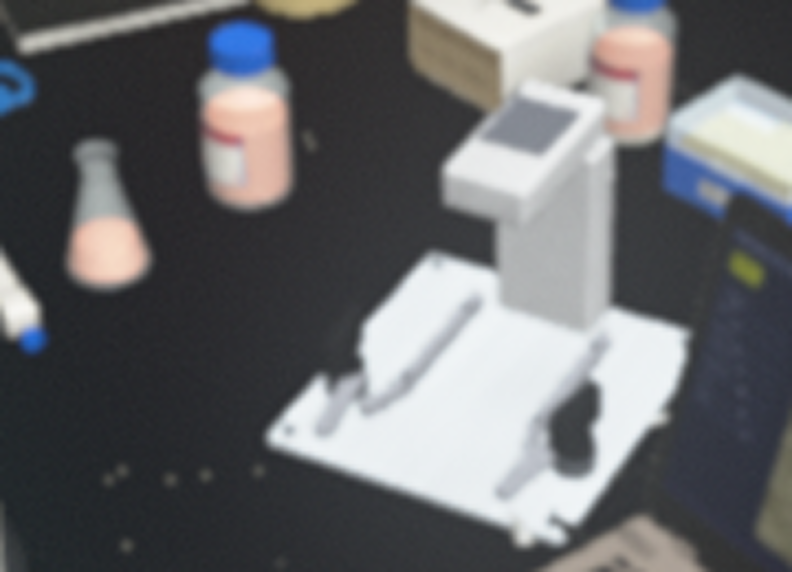

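>>> step_arm:
  series: "14 -38 0 0 1;14 -38 0 0 1;14 -38 0 0 1;14 -38 0 0 1;14 -38 0 0 1;14 -38 0 0 1;14 -38 0 0 1;14 -38 0 0 1;14 -38 0 0 1;14 -38 0 0 1"

```text
time_s: 0.98
eef_pos: [0.424, 0.2028, 0.4048]
orientation: [0.0, 0.224, 0.975, 0.0]
force: [0.6, 0.9, 0.6]
finger_gap: 1.001
```

>>> step_arm:
  series: "8 -39 0 0 1;4 -39 0 -3 1;0 -39 0 -3 1;0 -39 0 -3 1;0 -39 0 -3 1;0 -39 0 -3 1;0 -39 0 -3 1;0 -39 0 -1 1;0 -39 0 0 1;0 -39 0 0 1"

```text
time_s: 1.82
eef_pos: [0.4352, -0.187, 0.4048]
orientation: [0.0, 0.382, 0.924, 0.0]
force: [1.5, 0.4, -0.3]
finger_gap: 1.0
```

>>> step_arm:
  series: "0 -39 0 0 1;0 -39 0 0 1;0 -39 0 0 1;0 -39 0 0 1;0 -30 0 0 1;0 0 0 0 1;0 0 0 0 1"

```text
time_s: 2.4
eef_pos: [0.435, -0.3728, 0.4041]
orientation: [-0.001, 0.383, 0.924, -0.0]
force: [-0.8, -0.2, -0.2]
finger_gap: 0.999
```

```bash
python3 - <<'E'
from h import *
import pickle
st()
for n in ['wrist','top']:
    c,im=snap(n,n+'1'); pickle.dump(c,open(n+'1.pkl','wb'))
E
```

```text
t 2.4 tcp [ 0.435  -0.3728  0.4041] z [-0.001 -0.    -1.   ] yang 44.9 F [-0.8 -0.2 -0.2] gap 0.999 q [ 0.18  0.37  0.6   1.83 -0.24  1.02  1.66]
```

View pics/wrist1.png

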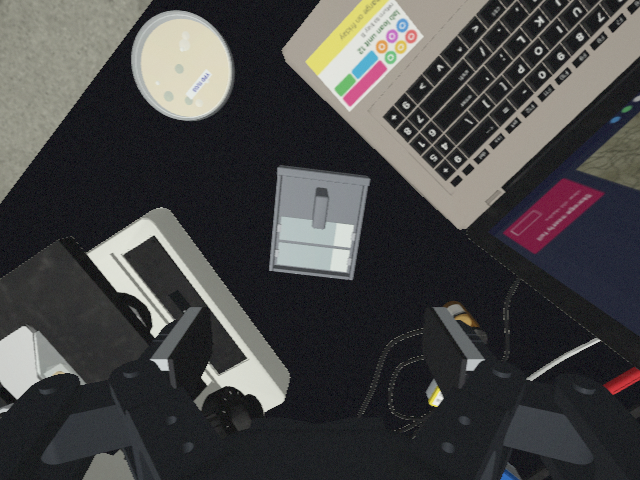

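View pics/top1.png

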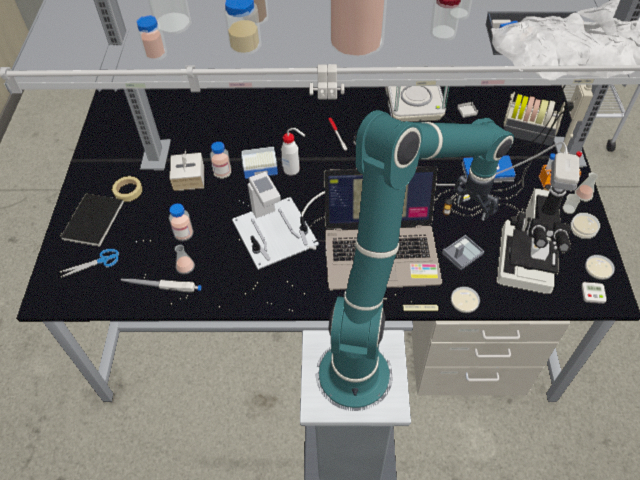

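```bash
python3 - <<'E'
from h import *
import pickle
c=pickle.load(open('wrist1.pkl','rb')); t=pickle.load(open('top1.pkl','rb'))
im=cv2.imread('pics/wrist1.png'); cv2.imwrite('pics/wz.png',cv2.resize(im[150:300,250:390],None,fx=4,fy=4,interpolation=cv2.INTER_CUBIC))
P=[ray(c,*p) for p in [(278,166,.024),(369,180,.024),(270,271,.016),(354,279,.016),(320.5,192,.06)]]
for p in P: print(p.round(4))
a=(P[2]+P[3])/2;b=(P[0]+P[1])/2;print('mid',(a+b)/2,'len',np.linalg.norm((a-b)[:2]),'w',np.linalg.norm(P[0]-P[1]),np.linalg.norm(P[2]-P[3]),np.degrees(np.arctan2(*(a-b)[1::-1])))
im=cv2.imread('pics/top1.png'); cv2.imwrite('pics/tz1.png',cv2.resize(im[165:275,220:330],None,fx=5.4,fy=5.4,interpolation=cv2.INTER_CUBIC))
cv2.imwrite('pics/tz2.png',cv2.resize(im[220:280,430:500],None,fx=8,fy=8,interpolation=cv2.INTER_CUBIC))
E
```

```text
[ 0.3783 -0.3671  0.024 ]
[ 0.4491 -0.3152  0.024 ]
[ 0.4464 -0.4537  0.016 ]
[ 0.516  -0.3973  0.016 ]
[ 0.4202 -0.3525  0.06  ]
mid [ 0.44746815 -0.38331707  0.02      ] len 0.10808850936154868 w 0.08782735461215332 0.08956914230074704 -51.336241045795525
```

View pics/wz.png

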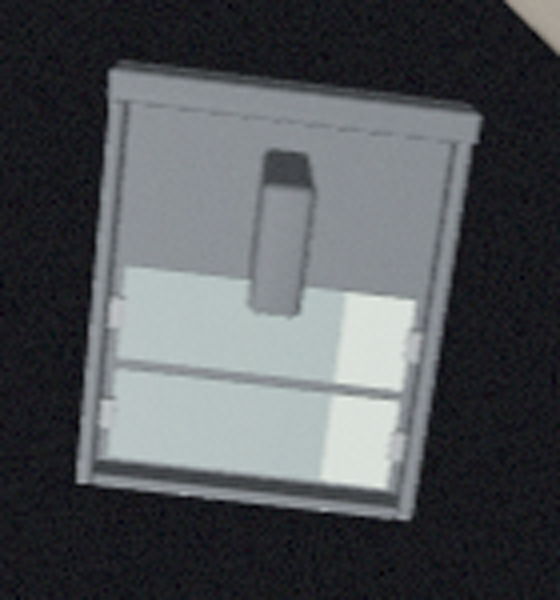

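View pics/tz1.png

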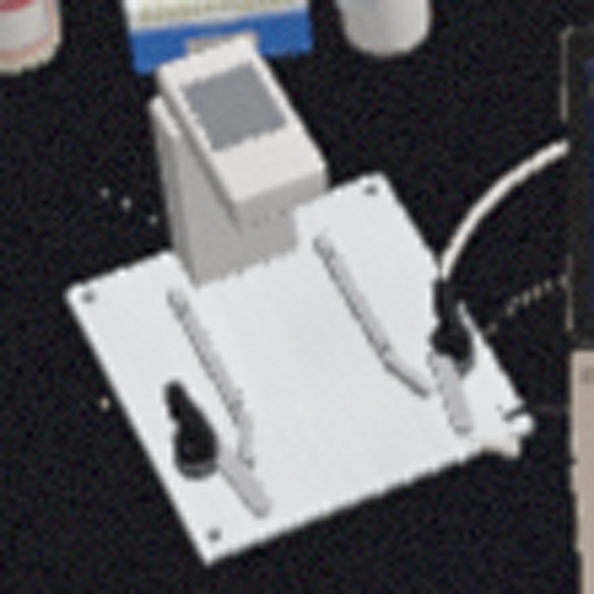

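View pics/tz2.png

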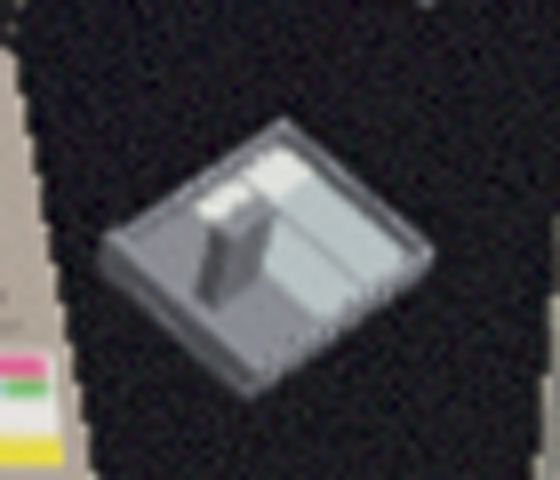

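```bash
python3 - <<'E'
from h import *
import pickle
c=pickle.load(open('wrist1.pkl','rb')); t=pickle.load(open('top1.pkl','rb'));s=pickle.load(open('scene0.pkl','rb'))
print('cam',(-c[1].T@c[2]).round(3))
P=[ray(c,*p) for p in [(277.3,168,.024),(370.2,178.7,.024),(270,271.2,.016),(353,280,.016),(320.3,212.5,.06)]]
for p in P: print(p.round(4))
a=(P[2]+P[3])/2;b=(P[0]+P[1])/2;m=(a+b)/2;x=(a-b)[:2];L=np.linalg.norm(x);x/=L
print('mid',m,'len',L,'w',np.linalg.norm(P[0]-P[1]),np.linalg.norm(P[2]-P[3]),np.degrees(np.arctan2(x[1],x[0])), 'fin pred',m[:2]-.023*x)
# reader from top zoom
z=lambda u,v,h:ray(t,220+u/5.4,165+v/5.4,h)
C=[z(208,560,.008),z(535,425,.008),z(383,173,.008),z(66,292,.008)]  # mouth-left, mouth-right, back-right, back-left
for p in C: print('c',p.round(4))
fx=((C[2]+C[3])-(C[0]+C[1]))/2; fy=((C[0]+C[3])-(C[1]+C[2]))/2
o=sum(C)/4; print('o',o,'lx',np.linalg.norm(fx),np.degrees(np.arctan2(fx[1],fx[0])),'ly',np.linalg.norm(fy),np.degrees(np.arctan2(fy[1],fy[0]))-90)
s2=lambda u,v,h:ray(s,200+u/4.4,130+v/4.4,h)
for p in [(267,437),(560,543),(690,335),(435,252)]: print('sc',s2(*p,.008).round(4))
E
```

```text
cam [ 0.385 -0.321  0.373]
[ 0.3791 -0.3689  0.024 ]
[ 0.449  -0.3135  0.024 ]
[ 0.4466 -0.4539  0.016 ]
[ 0.5161 -0.3989  0.016 ]
[ 0.4329 -0.3654  0.06  ]
mid [ 0.44770276 -0.3837893   0.02      ] len 0.10853689290049544 w 0.08922629182634464 0.08865069496695548 -51.68623631832575 fin pred [ 0.43344351 -0.36574287]
c [0.3791 0.3109 0.008 ]
c [0.4832 0.1071 0.008 ]
c [0.6983 0.2128 0.008 ]
c [0.5953 0.4202 0.008 ]
o [0.53899691 0.26276194 0.008     ] lx 0.24092587632232157 26.508222968524876 ly 0.2302022947340305 26.721440988973598
sc [0.3837 0.3131 0.008 ]
sc [0.4837 0.107  0.008 ]
sc [0.6928 0.227  0.008 ]
sc [0.6006 0.4208 0.008 ]
```

>>> step_arm:
  series: "-2 7 -20 -3.3 0.6;0 0 -30 -3.3 0.6;0 0 -30 0 0.6;0 0 -30 0 0.6;0 0 -25 0 0.6;0 0 0 0 0.6;0 0 0 0 0.6"

```text
time_s: 3.08
eef_pos: [0.4341, -0.3627, 0.2692]
orientation: [-0.001, 0.434, 0.901, 0.0]
force: [0.1, 0.3, 0.5]
finger_gap: 0.599
```

```bash
python3 - <<'E'
from h import *
st(); c,im=snap('wrist','wrist2')
for z in(.06,): print(proj(c,[.4332,-.3656,z]))
E
```

```text
t 3.08 tcp [ 0.4341 -0.3627  0.2692] z [-0.002  0.002 -1.   ] yang 38.62 F [0.1 0.3 0.5] gap 0.599 q [ 0.23  0.55  0.53  1.94 -0.39  0.76  1.66]
[309.74985052 281.01179421]
```

View pics/wrist2.png

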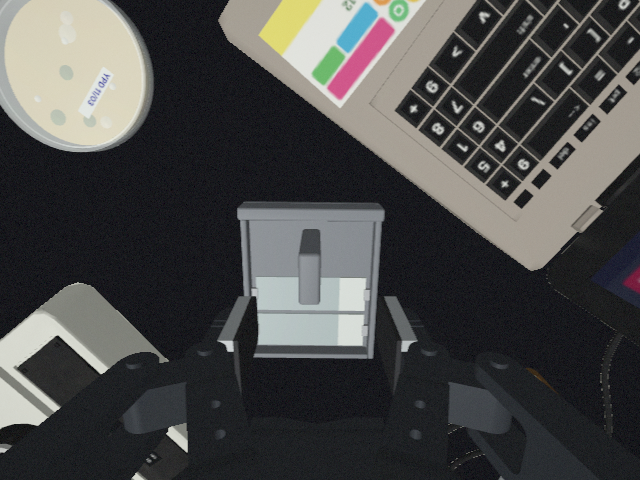

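>>> step_arm:
  series: "-1 -3 -25 0.3 0.6;0 0 -25 0 0.6;0 0 -21 0 0.6;0 0 0 0 0.6;0 0 0 0 0.6"

```text
time_s: 3.55
eef_pos: [0.4333, -0.3674, 0.2]
orientation: [0.001, 0.432, 0.902, 0.0]
force: [-0.0, -0.5, 0.5]
finger_gap: 0.603
```

```bash
python3 - <<'E'
from h import *
st(); c,im=snap('wrist','wrist3')
E
```

```text
t 3.55 tcp [ 0.4333 -0.3674  0.2   ] z [ 0.001 -0.    -1.   ] yang 38.83 F [-0.  -0.5  0.5] gap 0.603 q [ 0.29  0.66  0.46  1.95 -0.47  0.64  1.73]
```

View pics/wrist3.png

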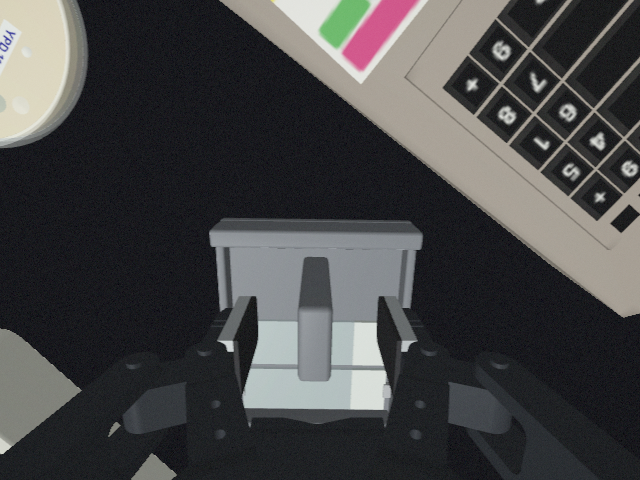

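>>> step_arm:
  series: "0 0 0 0 0;0 0 0 0 0;0 0 0 0 0;0 0 0 0 0;0 0 0 0 0;0 0 0 0 0;0 0 0 0 0;0 0 0 0 0"

```text
time_s: 4.27
eef_pos: [0.4333, -0.3676, 0.2001]
orientation: [0.001, 0.432, 0.902, 0.0]
force: [-0.6, 1.3, 7.4]
finger_gap: 0.133
```

>>> step_arm:
  series: "0 0 10 0 0;0 0 15 0 0;0 0 25 0 0;0 0 25 0 0;0 0 25 0 0;0 0 0 0 0;0 0 0 0 0"

```text
time_s: 4.85
eef_pos: [0.433, -0.3673, 0.3004]
orientation: [0.002, 0.432, 0.902, 0.0]
force: [-1.4, -0.4, -1.5]
finger_gap: 0.128
```

```bash
python3 - <<'E'
from h import *
st(); c,im=snap('wrist','wrist4')
import pickle; pickle.dump(c,open('wrist4.pkl','wb'))
E
```

```text
t 4.85 tcp [ 0.433  -0.3673  0.3004] z [ 0.003 -0.001 -1.   ] yang 38.82 F [-1.4 -0.4 -1.5] gap 0.128 q [ 0.21  0.5   0.56  1.92 -0.36  0.81  1.64]
```

View pics/wrist4.png

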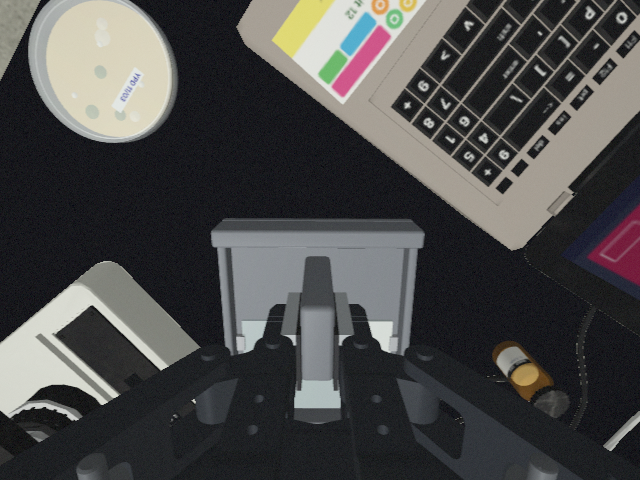

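```bash
cat > plate.py <<'E'
from h import *
def plate(name,fn,roi,thr=None):
    c,im=snap(name,fn)
    g=cv2.cvtColor(im,cv2.COLOR_RGB2HSV); x0,x1,y0,y1=roi
    m=np.zeros(g.shape[:2],np.uint8); sub=g[y0:y1,x0:x1]
    m[y0:y1,x0:x1]=((sub[...,2]>thr)&(sub[...,1]<40)).astype(np.uint8)*255
    cs,_=cv2.findContours(m,cv2.RETR_EXTERNAL,cv2.CHAIN_APPROX_NONE); k=max(cs,key=cv2.contourArea)
    vis=im.copy(); cv2.drawContours(vis,[k],-1,(255,0,0),1)
    cv2.imwrite('pics/'+fn+'m.png',cv2.cvtColor(cv2.resize(vis[y0:y1,x0:x1],None,fx=4,fy=4,interpolation=cv2.INTER_NEAREST),cv2.COLOR_RGB2BGR))
    W=np.array([ray(c,u,v,.008)[:2] for u,v in k[:,0,:].astype(float)])
    return W
def fitsides(W,o,yaw):
    o=np.array(o); 
    for it in range(6):
        ca,sa=np.cos(yaw),np.sin(yaw); Rm=np.array([[ca,sa],[-sa,ca]])
        L=(W-o)@Rm.T; res={}
        for nm,ax,val,lim in [('xm',0,-.12,.10),('xp',0,.12,.10),('yp',1,.115,.105),('ym',1,-.115,.105)]:
            s=(abs(L[:,ax]-val)<.012)&(abs(L[:,1-ax])<lim)
            p=L[s]; 
            if len(p)<12: continue
            vx=cv2.fitLine(p.astype(np.float32),cv2.DIST_HUBER,0,.001,.001).ravel()
            d=vx[:2]*np.sign(vx[1-ax]); n0=vx[2:]
            off=n0[ax]-d[ax]/d[1-ax]*n0[1-ax]-val
            ang=-np.arctan2(d[ax],d[1-ax]) if ax==0 else np.arctan2(d[ax],d[1-ax])
            res[nm]=(off,ang,len(p))
        dx=np.mean([res[k][0] for k in('xm','xp') if k in res]); dy=np.mean([res[k][0] for k in('yp','ym') if k in res])
        da=np.average([v[1] for v in res.values()],weights=[v[2] for v in res.values()])
        o=o+Rm.T@np.array([dx,dy]); yaw+=da
    print({k:(round(v[0]*1000,1),round(np.degrees(v[1]),2),v[2]) for k,v in res.items()}); return o,yaw
E
python3 - <<'E'
from plate import *
for n,roi in [('top',(228,325,185,272)),('scene',(255,362,180,258))]:
    W=plate(n,n+'P',roi,175)
    o,y=fitsides(W,[.539,.263],np.radians(26.6)); print(n,o.round(4),np.degrees(y).round(2))
E
```

```text
{'xm': (np.float32(1.2), np.float32(-0.48), 57), 'xp': (np.float32(-1.2), np.float32(0.29), 32), 'yp': (np.float32(-2.5), np.float32(0.35), 43), 'ym': (np.float32(2.5), np.float32(0.08), 37)}
top [0.5396 0.2654] 26.17
{'xm': (np.float32(-0.6), np.float32(-0.16), 60), 'xp': (np.float32(0.6), np.float32(0.01), 34), 'yp': (np.float32(-0.2), np.float32(-0.03), 33), 'ym': (np.float32(0.2), np.float32(0.24), 44)}
scene [0.5408 0.2661] 26.48
```

View pics/topPm.png

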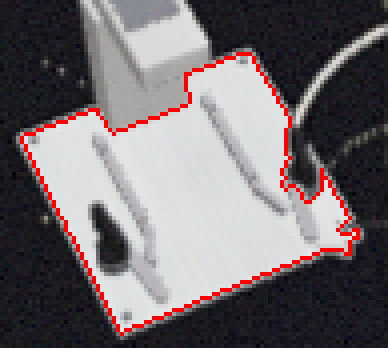

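View pics/scenePm.png

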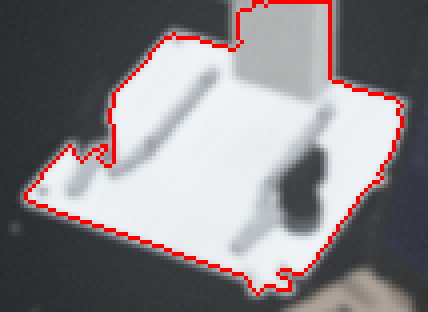

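>>> step_arm:
  series: "-2 8 10 0 0;-3 16 15 2 0;-3 24 15 4 0;-3 30 0 4.2 0;0 30 0 4.2 0;0 30 0 4.2 0;0 30 0 4.2 0;0 30 0 4.2 0;0 30 0 4.2 0;0 30 0 4.2 0"

```text
time_s: 5.83
eef_pos: [0.421, -0.1075, 0.3386]
orientation: [-0.001, 0.136, 0.991, -0.0]
force: [0.8, -0.1, -1.3]
finger_gap: 0.129
```

>>> step_arm:
  series: "0 30 0 4.2 0;0 30 0 4.2 0;0 30 0 4.2 0;0 30 0 4.2 0;0 30 0 4.2 0;0 30 0 4.2 0;0 30 0 4.2 0;0 30 0 4.2 0;0 30 0 4.2 0;0 26 0 4.2 0"

```text
time_s: 6.67
eef_pos: [0.4209, 0.1887, 0.3386]
orientation: [-0.0, -0.229, 0.973, -0.0]
force: [-0.9, 0.5, -2.2]
finger_gap: 0.131
```

>>> step_arm:
  series: "0 15 -5 0.2 0;0 5 -20 0 0;0 0 -20 0 0;0 0 -15 0 0;0 0 0 0 0;0 0 0 0 0"

```text
time_s: 7.17
eef_pos: [0.4212, 0.2066, 0.2781]
orientation: [-0.001, -0.228, 0.974, -0.001]
force: [-0.3, 0.2, -1.6]
finger_gap: 0.133
```

```bash
python3 - <<'E'
from h import *
st(); 
for n in('wrist','top','scene'): snap(n,n+'5')
im=cv2.imread('pics/scene5.png'); cv2.imwrite('pics/s5z.png',cv2.resize(im[130:290,200:380],None,fx=3.7,fy=3.7,interpolation=cv2.INTER_CUBIC))
im=cv2.imread('pics/top5.png'); cv2.imwrite('pics/t5z.png',cv2.resize(im[165:295,220:350],None,fx=4.5,fy=4.5,interpolation=cv2.INTER_CUBIC))
E
```

```text
t 7.17 tcp [0.4212 0.2066 0.2781] z [-0.002 -0.002 -1.   ] yang 116.41 F [-0.3  0.2 -1.6] gap 0.133 q [-0.6   0.36  0.08  2.14 -0.05  0.65  1.55]
```

View pics/s5z.png

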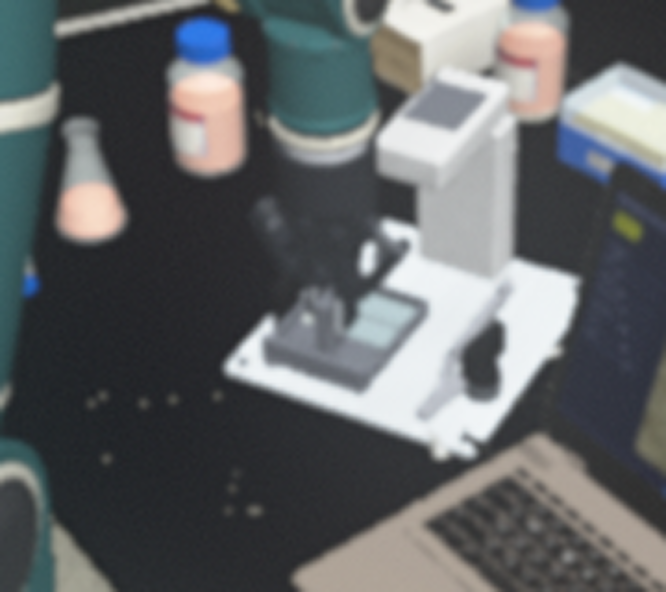

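View pics/t5z.png

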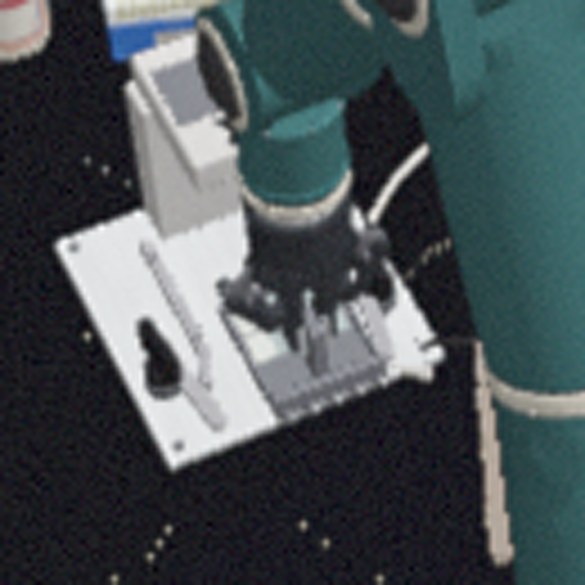

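View pics/wrist5.png

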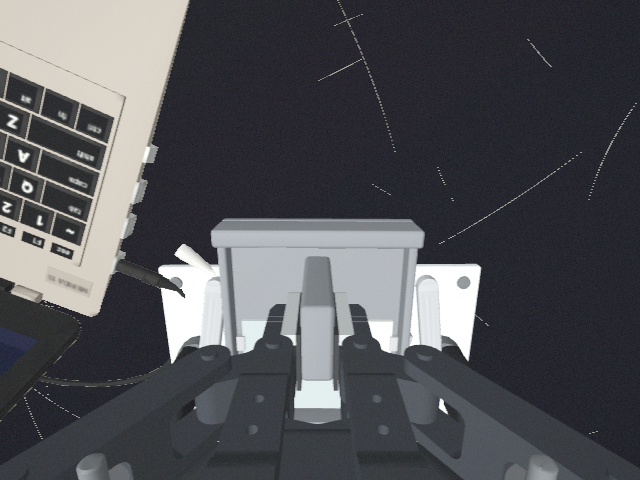

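>>> step_arm:
  series: "0 0 -20 0 0;0 0 -20 0 0;0 0 -15 0 0;0 0 -10 0 0;0 0 0 0 0;0 0 0 0 0"

```text
time_s: 7.82
eef_pos: [0.4221, 0.2068, 0.2141]
orientation: [0.0, -0.228, 0.974, 0.0]
force: [0.7, -0.3, -1.2]
finger_gap: 0.131
```

>>> step_arm:
  series: "6 3 0 0 0;9 4.5 0 0 0;9 4.5 0 0 0;9 4.5 0 0 0;9 4.5 0 0 0;9 4.5 0 0 0;9 4.5 0 0 0;3 1.1 0 0 0;0 0 0 0 0;0 0 0 0 0"

```text
time_s: 8.65
eef_pos: [0.4846, 0.2377, 0.2134]
orientation: [-0.001, -0.228, 0.974, -0.0]
force: [-0.2, -0.2, -1.9]
finger_gap: 0.127
```

```bash
python3 - <<'E'
from h import *
st(); 
for n in('wrist','top','scene'): snap(n,n+'6')
im=cv2.imread('pics/scene6.png'); cv2.imwrite('pics/s6z.png',cv2.resize(im[130:290,200:380],None,fx=3.7,fy=3.7,interpolation=cv2.INTER_CUBIC))
im=cv2.imread('pics/top6.png'); cv2.imwrite('pics/t6z.png',cv2.resize(im[165:295,220:350],None,fx=4.5,fy=4.5,interpolation=cv2.INTER_CUBIC))
E
```

```text
t 8.65 tcp [0.4846 0.2377 0.2134] z [-0.001 -0.001 -1.   ] yang 116.41 F [-0.2 -0.2 -1.9] gap 0.127 q [-0.57  0.56  0.07  2.   -0.07  0.59  1.57]
```

View pics/s6z.png

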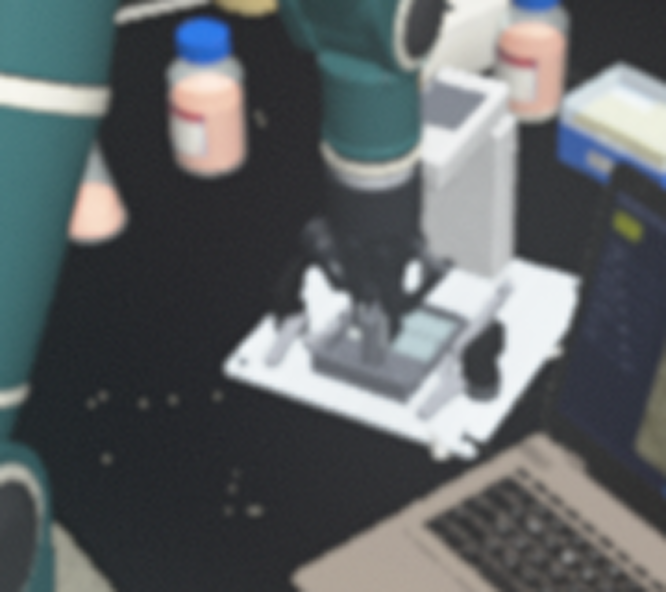

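View pics/wrist6.png

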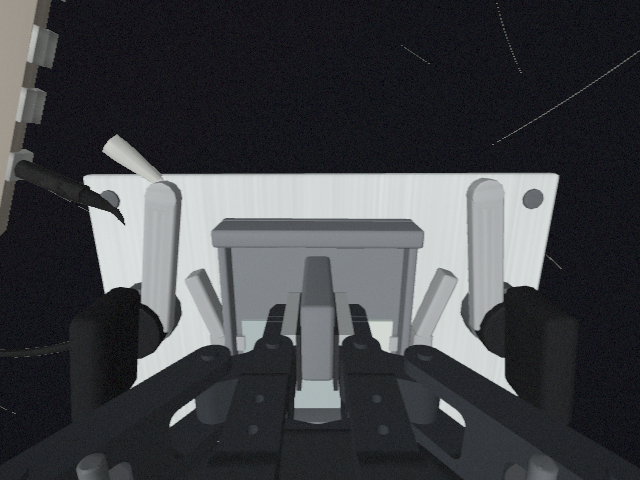

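>>> step_arm:
  series: "0 0 -2 0 0;0 0 -2 0 0;0 0 -1.5 0 0;0 0 0 0 0;0 0 0 0 0.3;0 0 0 0 0.35;0 0 0 0 0.35;0 0 0 0 0.35"

```text
time_s: 9.47
eef_pos: [0.4849, 0.2379, 0.2082]
orientation: [0.0, -0.228, 0.974, 0.0]
force: [0.6, -0.7, 0.1]
finger_gap: 0.352
```

```bash
python3 - <<'E'
from h import *
st(); 
for n in('wrist',): snap(n,n+'7')
E
```

```text
t 9.47 tcp [0.4849 0.2379 0.2082] z [ 0.  0. -1.] yang 116.41 F [ 0.6 -0.7  0.1] gap 0.352 q [-0.57  0.57  0.07  2.   -0.07  0.58  1.57]
```

View pics/wrist7.png

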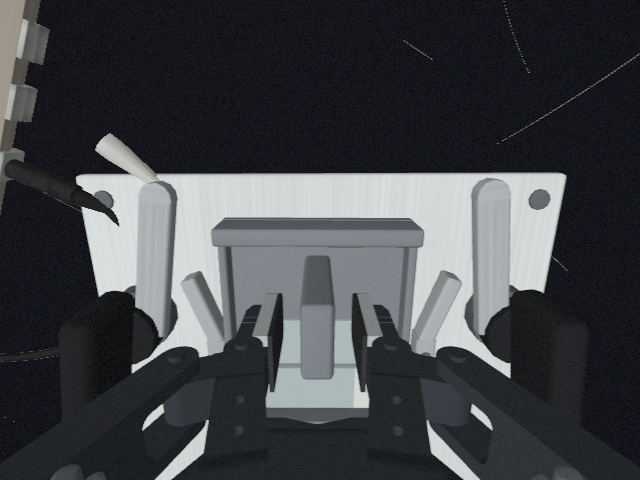

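>>> step_arm:
  series: "0 0 10 0 0.35;0 0 25 0 0.35;0 0 30 0 0.35;-10 -5 0 -5 0.6;-12 -6 0 -7 0.8;-12 -6 0 -7 1;-12 -6 0 -7 1;-12 -6 0 -7 1;-12 -6 0 -7 1;-12 -6 0 -7 1"

```text
time_s: 10.35
eef_pos: [0.4023, 0.1966, 0.2739]
orientation: [0.0, 0.182, 0.983, 0.001]
force: [0.2, -0.6, -0.2]
finger_gap: 1.001
```

>>> step_arm:
  series: "-12 -6 0 -7 1;-7 -3 0 -7 1;0 0 0 -7 1;0 0 0 -7 1;0 0 0 -7 1;0 0 -10 -7 1;0 0 -20 -1 1;0 0 -20 0 1;0 0 0 0 1;0 0 0 0 1"

```text
time_s: 11.18
eef_pos: [0.3837, 0.1877, 0.2233]
orientation: [-0.0, 0.527, 0.85, -0.001]
force: [0.2, -0.4, 0.8]
finger_gap: 0.999
```

```bash
cat >> h.py <<'E'
O=np.array([.540,.2657]);YAW=np.radians(26.4)
def rd(p):
    d=np.array(p[:2])-O; c,s=np.cos(YAW),np.sin(YAW); return np.array([c*d[0]+s*d[1],-s*d[0]+c*d[1]])
def wd(x,y,z=0):
    c,s=np.cos(YAW),np.sin(YAW); return np.array([O[0]+c*x-s*y,O[1]+s*x+c*y,z])
def zoom(fn,x0,x1,y0,y1,k):
    im=cv2.imread('pics/'+fn+'.png'); cv2.imwrite('pics/'+fn+'z.png',cv2.resize(im[y0:y1,x0:x1],None,fx=k,fy=k,interpolation=cv2.INTER_CUBIC))
E
python3 - <<'E'
from h import *
st(); print(rd(r.read_state()['eef_pos']))
for n in('wrist','scene'): snap(n,n+'8')
zoom('scene8',200,380,130,290,3.7)
E
```

```text
t 11.18 tcp [0.3837 0.1877 0.2233] z [-0.001 -0.001 -1.   ] yang 26.4 F [ 0.2 -0.4  0.8] gap 0.999 q [-0.87  0.43  0.39  2.27 -0.35  0.49  0.26]
[-0.17467089 -0.0003669 ]
```

View pics/scene8z.png

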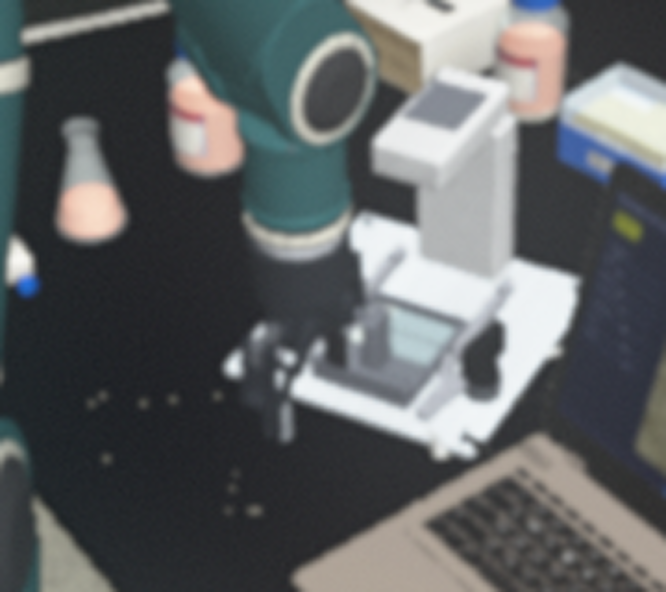

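View pics/wrist8.png

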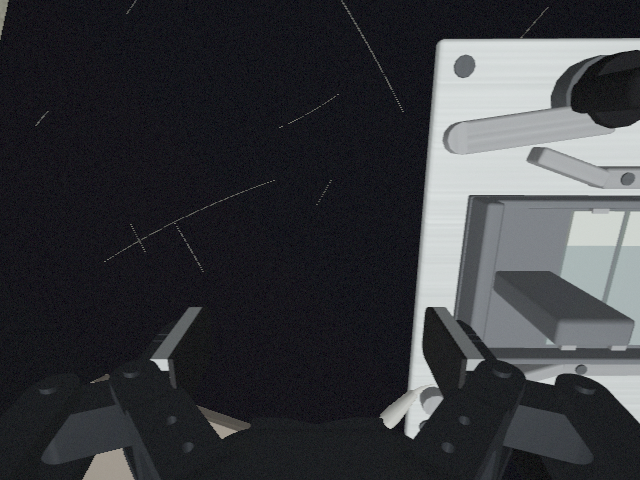

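>>> step_arm:
  series: "0 0 -20 0 1;0 0 -19 0 1;0 0 0 0 1;5 2.5 0 0 1;5 2.5 0 0 1;5 2.5 0 0 1;5 2.5 0 0 1;5 2.5 0 0 1;0 0 0 0 1"

```text
time_s: 12.03
eef_pos: [0.4078, 0.1997, 0.1853]
orientation: [-0.002, 0.527, 0.85, -0.002]
force: [-12.6, -4.8, 22.9]
finger_gap: 1.002
```

```bash
python3 - <<'E'
from h import *
print(r.tip_extent)
st(); print(rd(r.read_state()['eef_pos']))
for n in('wrist','scene'): snap(n,n+'9')
zoom('scene9',200,380,130,290,3.7)
E
```

```text
0.1734
t 12.03 tcp [0.4078 0.1997 0.1853] z [-0.006 -0.001 -1.   ] yang 26.4 F [-12.6  -4.8  22.9] gap 1.002 q [-0.81  0.54  0.33  2.21 -0.41  0.45  0.32]
[-0.14777451 -0.00029113]
```

View pics/scene9z.png

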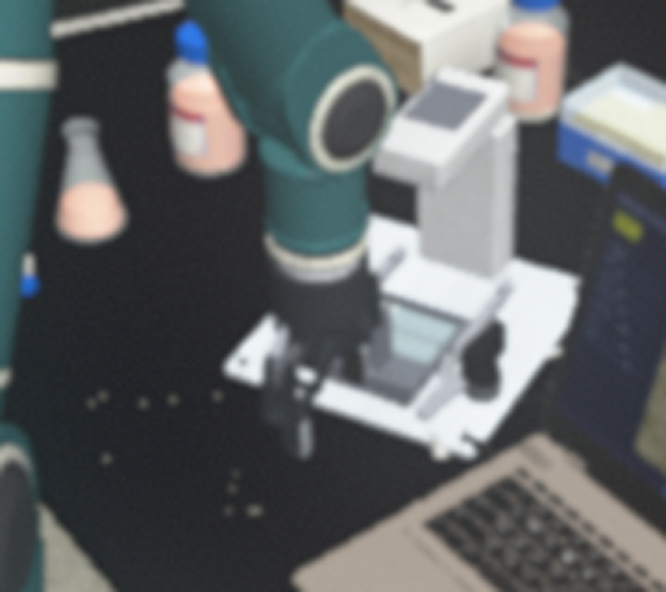

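View pics/wrist9.png

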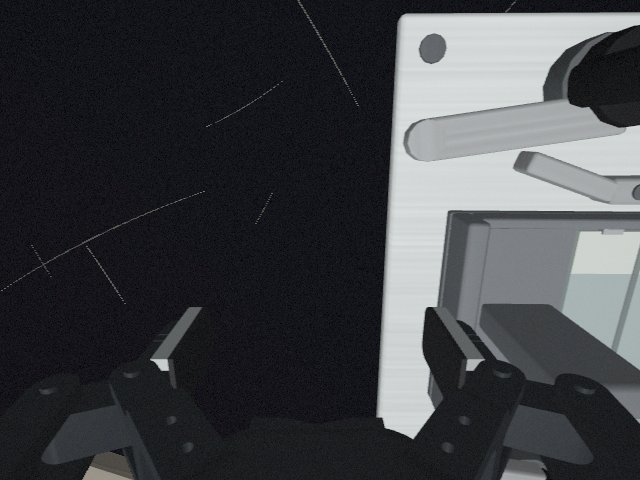

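>>> step_arm:
  series: "-5 -2.5 0 0 1;-10 -5 0 0 1;-10 -5 5 0 1;0 0 0 0 1;0 0 0 0 1"

```text
time_s: 12.55
eef_pos: [0.3839, 0.188, 0.1898]
orientation: [0.0, 0.527, 0.85, 0.001]
force: [0.8, 0.2, 0.4]
finger_gap: 0.996
```

```bash
python3 - <<'E'
from h import *
st(); print(rd(r.read_state()['eef_pos']))
for n in('wrist','scene'): snap(n,n+'10')
zoom('scene10',200,380,130,290,3.7)
E
```

```text
t 12.55 tcp [0.3839 0.188  0.1898] z [ 0.001  0.001 -1.   ] yang 26.42 F [0.8 0.2 0.4] gap 0.996 q [-0.82  0.51  0.33  2.28 -0.41  0.41  0.32]
[-0.17435325 -0.00019175]
```

View pics/scene10z.png

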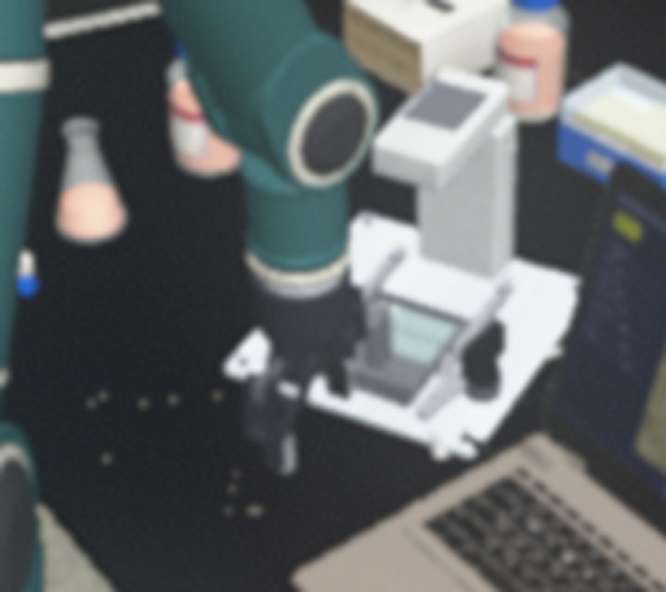

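View pics/wrist10.png

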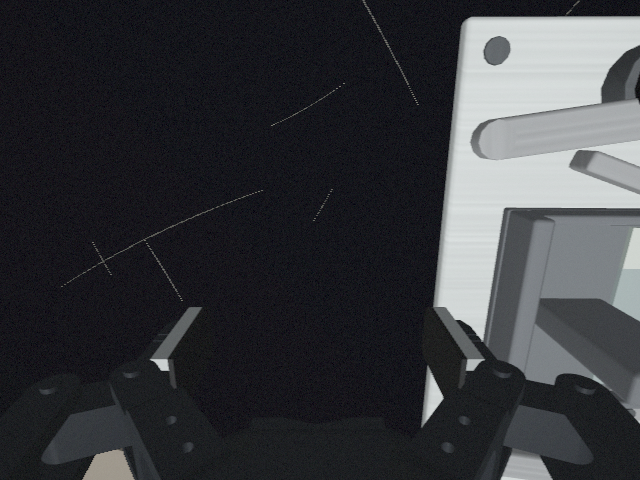

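>>> step_arm:
  series: "-6 12 -2 0 1;-5.6 11.3 -3 0 1;4.5 2.2 0 0 1;4.5 2.2 0 0 1;4.5 2.2 0 0 1;4.5 2.2 0 0 1;4.5 2.2 0 0 1;4.5 2.2 0 0 1;4.5 2.2 0 0 1;0 0 0 0 1"

```text
time_s: 13.48
eef_pos: [0.4041, 0.2267, 0.1842]
orientation: [-0.0, 0.527, 0.85, -0.0]
force: [-2.4, -0.5, 1.5]
finger_gap: 1.0
```

```bash
python3 - <<'E'
from h import *
st(); print(rd(r.read_state()['eef_pos']))
for n in('wrist',): snap(n,n+'11')
E
```

```text
t 13.48 tcp [0.4041 0.2267 0.1842] z [-0.001 -0.    -1.   ] yang 26.41 F [-2.4 -0.5  1.5] gap 1.0 q [-0.86  0.55  0.34  2.19 -0.41  0.45  0.26]
[-0.13902216  0.02548627]
```

View pics/wrist11.png

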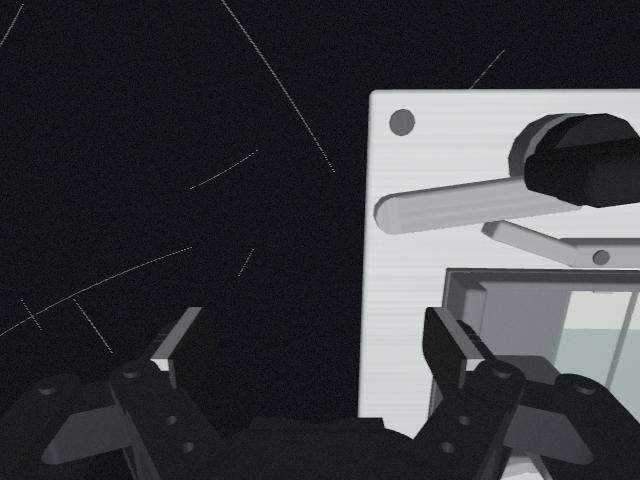

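>>> step_arm:
  series: "4.5 2.2 0 0 1;4.5 2.2 0 0 1;4.5 2.2 0 0 1;4.5 2.2 0 0 1;4.5 2.2 0 0 1;4.5 2.2 0 0 1;0 0 0 0 1"

```text
time_s: 14.12
eef_pos: [0.432, 0.2402, 0.1843]
orientation: [0.001, 0.527, 0.85, 0.001]
force: [0.1, 0.2, 0.3]
finger_gap: 1.005
```

```bash
python3 - <<'E'
from h import *
st(); print(rd(r.read_state()['eef_pos']))
for n in('wrist','scene'): snap(n,n+'12')
zoom('scene12',200,380,130,290,3.7)
E
```

```text
t 14.12 tcp [0.432  0.2402 0.1843] z [ 0.002  0.001 -1.   ] yang 26.4 F [0.1 0.2 0.3] gap 1.005 q [-0.86  0.59  0.35  2.12 -0.41  0.49  0.26]
[-0.10802631  0.02519965]
```

View pics/wrist12.png

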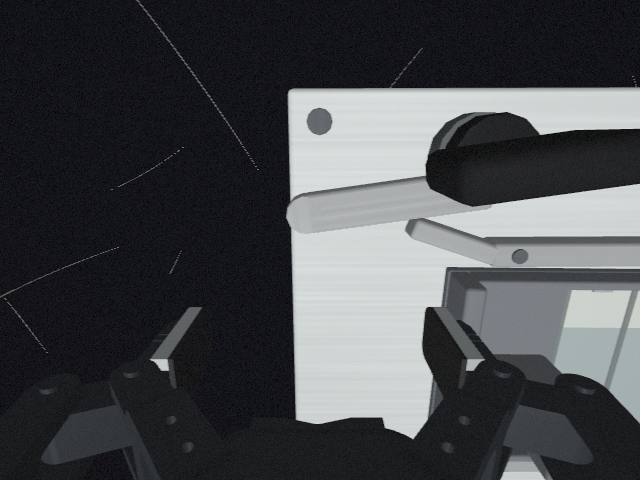

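View pics/scene12z.png

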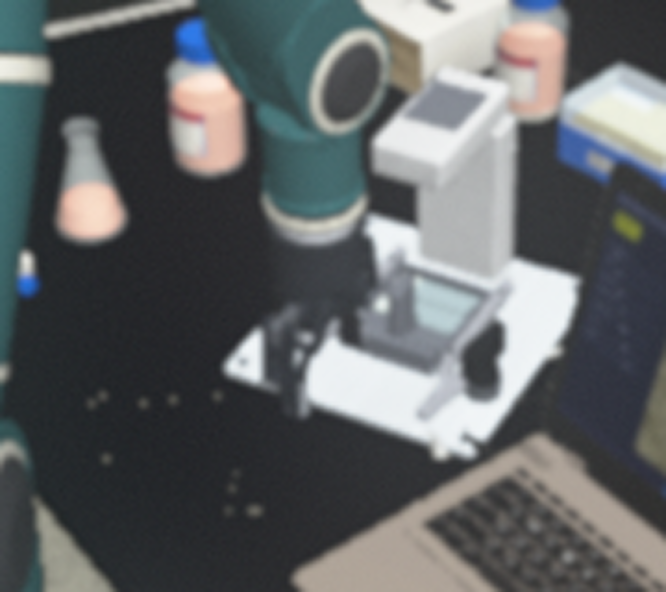

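```bash
python3 - <<'E'
from h import *
c=cam('wrist'); 
for u,v,z in [(447,268,.008),(291,89,.008),(463,270,.032),(519,256,.020)]: print(rd(ray(c,u,v,z)).round(4))
zoom('wrist12',400,640,180,440,3)
E
```

```text
[-0.0509  0.0428]
[-0.1161  0.1137]
[-0.0544  0.0511]
[-0.028   0.0522]
```

View pics/wrist12z.png

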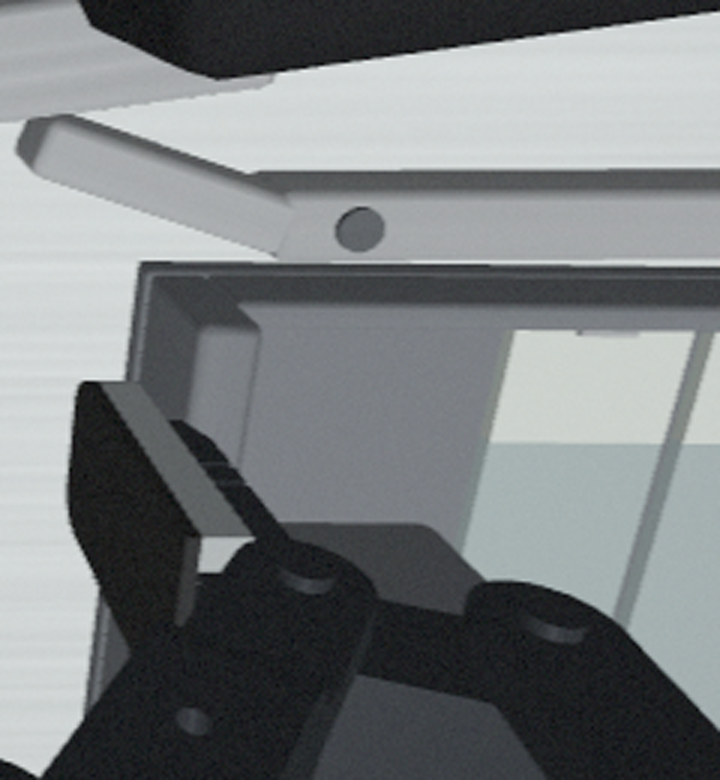

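>>> step_arm:
  series: "3.6 1.8 0 0 1;3.6 1.8 0 0 1;3.6 1.8 0 0 1;3.6 1.8 0 0 1;1.8 0.9 0 0 1;0 0 0 0 1"

```text
time_s: 14.72
eef_pos: [0.4476, 0.2482, 0.1842]
orientation: [0.0, 0.527, 0.85, 0.0]
force: [0.2, 0.1, -0.9]
finger_gap: 1.0
```

>>> step_arm:
  series: "0.9 0.45 0 0 1;0.9 0.45 0 0 1;0 0 0 0 1"

```text
time_s: 14.97
eef_pos: [0.4486, 0.2487, 0.1842]
orientation: [-0.0, 0.527, 0.85, -0.0]
force: [-0.9, -0.7, 0.9]
finger_gap: 1.002
```

>>> step_arm:
  series: "0.9 0.45 0 0 1;0.9 0.45 0 0 1;0 0 0 0 1"

```text
time_s: 15.22
eef_pos: [0.4506, 0.2498, 0.1842]
orientation: [0.0, 0.527, 0.85, 0.0]
force: [-0.6, -0.8, 0.1]
finger_gap: 0.996
```

```bash
python3 - <<'E'
from h import *
st(); print(rd(r.read_state()['eef_pos']))
for n in('wrist',): snap(n,n+'13')
E
```

```text
t 15.22 tcp [0.4506 0.2498 0.1842] z [ 0.  0. -1.] yang 26.41 F [-0.6 -0.8  0.1] gap 0.996 q [-0.85  0.61  0.35  2.08 -0.41  0.52  0.26]
[-0.08711703  0.02548309]
```

View pics/wrist13.png

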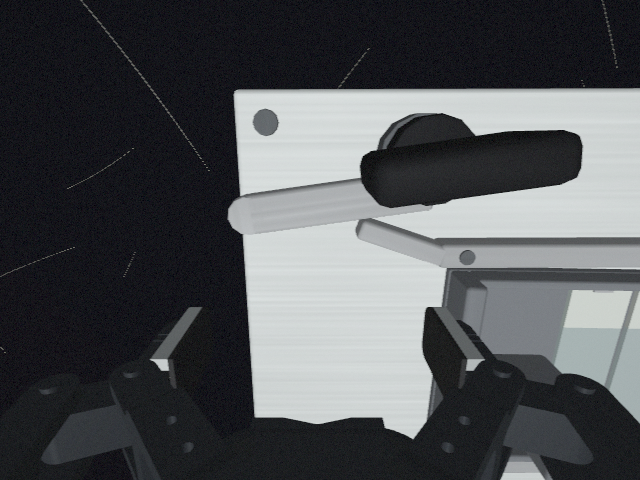

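>>> step_arm:
  series: "0.9 0.45 0 0 1;0.9 0.45 0 0 1;0 0 0 0 1"

```text
time_s: 15.52
eef_pos: [0.4526, 0.2507, 0.1842]
orientation: [0.0, 0.527, 0.85, 0.0]
force: [-1.8, 0.6, 0.2]
finger_gap: 0.997
```

>>> step_arm:
  series: "0.9 0.45 0 0 1;0.9 0.45 0 0 1;0 0 0 0 1"

```text
time_s: 15.77
eef_pos: [0.4541, 0.2514, 0.1842]
orientation: [-0.0, 0.527, 0.85, -0.0]
force: [-1.2, 0.2, 0.9]
finger_gap: 1.0
```

```bash
python3 - <<'E'
from h import *
st(); print(rd(r.read_state()['eef_pos']))
E
```

```text
t 15.77 tcp [0.4541 0.2514 0.1842] z [-0. -0. -1.] yang 26.41 F [-1.2  0.2  0.9] gap 1.0 q [-0.85  0.61  0.35  2.07 -0.41  0.53  0.26]
[-0.08332637  0.02542384]
```

>>> step_arm:
  series: "0.9 0.45 0 0 1;0.9 0.45 0 0 1;0 0 0 0 1;0 0 0 0 1"

```text
time_s: 16.1
eef_pos: [0.4547, 0.2517, 0.1841]
orientation: [-0.001, 0.527, 0.85, -0.002]
force: [-7.2, -3.0, 6.9]
finger_gap: 1.0
```

>>> step_arm:
  series: "0.9 0.45 0 0 1;0.9 0.45 0 0 1;0 0 0 0 1;0 0 0 0 1"

```text
time_s: 16.43
eef_pos: [0.4555, 0.252, 0.1841]
orientation: [-0.002, 0.527, 0.85, -0.003]
force: [-12.8, -5.3, 13.4]
finger_gap: 0.999
```

```bash
python3 - <<'E'
from h import *
st(); print(rd(r.read_state()['eef_pos']))
for n in('wrist','scene'): snap(n,n+'14')
zoom('scene14',200,380,130,290,3.7)
c=cam('wrist')
E
```

```text
t 16.43 tcp [0.4555 0.252  0.1841] z [-0.007 -0.002 -1.   ] yang 26.4 F [-12.8  -5.3  13.4] gap 0.999 q [-0.85  0.62  0.35  2.06 -0.4   0.54  0.25]
[-0.08181547  0.02529647]
```

View pics/wrist14.png

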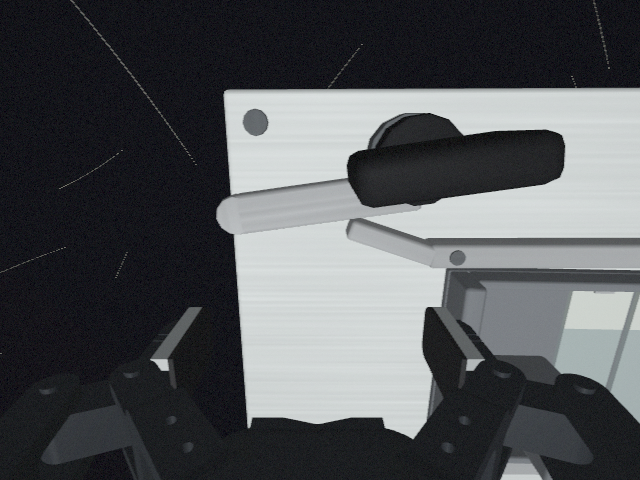

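View pics/scene14z.png

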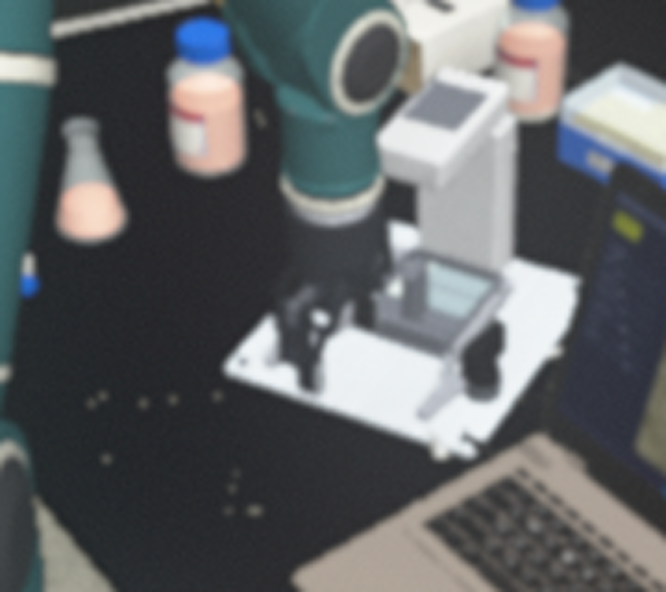

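>>> step_arm:
  series: "-3 -1.5 0 0 1;-10 -5 0 0 1;-15 -7.5 0 0 1;-15 -7.5 15 0 1;-5 -2 30 0 1;0 0 30 0 1;0 0 30 0 1;0 0 0 0 1;0 0 0 0 1"

```text
time_s: 17.28
eef_pos: [0.4107, 0.2303, 0.2911]
orientation: [0.001, 0.527, 0.85, 0.003]
force: [0.1, 0.7, -0.8]
finger_gap: 0.998
```

```bash
python3 - <<'E'
from h import *
import pickle
st(); print(rd(r.read_state()['eef_pos']))
for n in('wrist','scene'): c,_=snap(n,n+'15'); pickle.dump(c,open(n+'15.pkl','wb'))
zoom('scene15',200,380,130,290,3.7)
E
```

```text
t 17.28 tcp [0.4107 0.2303 0.2911] z [ 0.005  0.004 -1.   ] yang 26.41 F [ 0.1  0.7 -0.8] gap 0.998 q [-0.99  0.35  0.49  2.15 -0.26  0.69  0.13]
[-0.13153414  0.0257982 ]
```

View pics/wrist15.png

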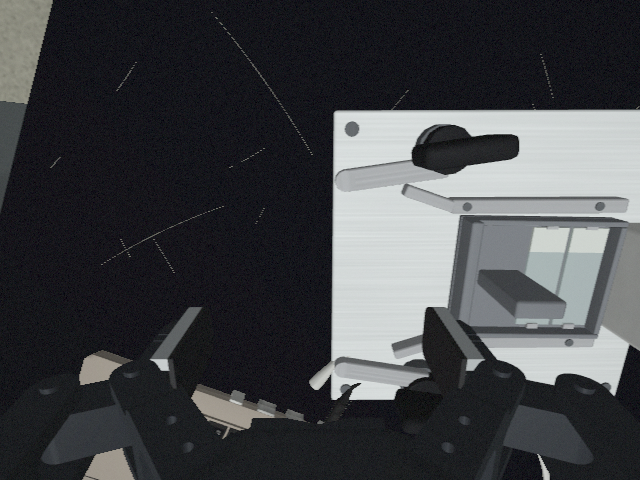

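View pics/scene15z.png

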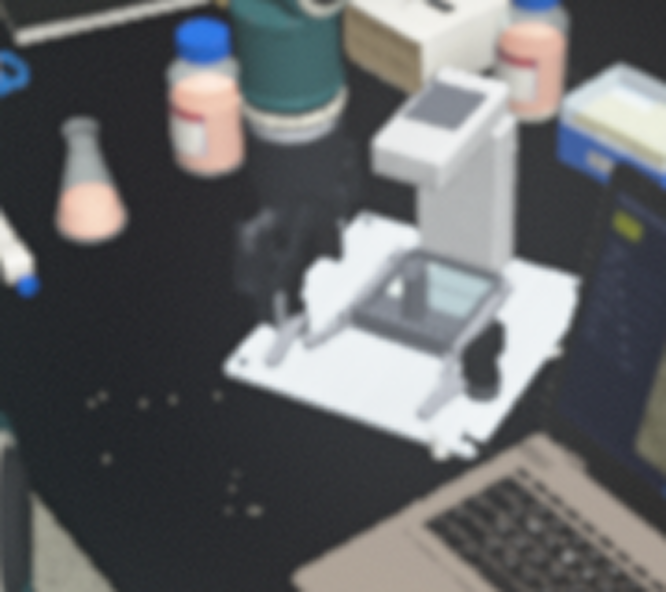

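```bash
python3 - <<'E'
from h import *
zoom('wrist15',320,640,100,410,2.4)
import pickle
c=pickle.load(open('wrist15.pkl','rb'))
for u,v,z in [(334,111,.008),(332,400,.008),(462,217,.008),(448,337,.008),(471,225,.032),(466,328,.032),(628,219,.024),(466,206,.02)]: print(u,v,rd(ray(c,u,v,z)).round(4))
E
```

```text
334 111 [-0.1167  0.1136]
332 400 [-0.1156 -0.1143]
462 217 [-0.0243  0.0423]
448 337 [-0.0242 -0.0548]
471 225 [-0.0278  0.0423]
466 328 [-0.0222 -0.033 ]
628 219 [0.0811 0.0442]
466 206 [-0.0275  0.0526]
```

View pics/wrist15z.png

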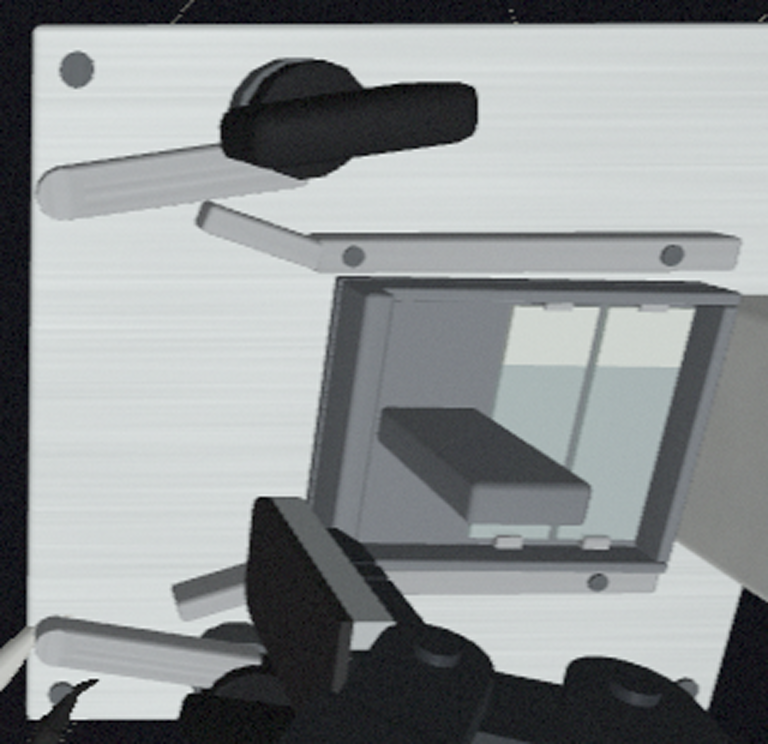

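>>> step_arm:
  series: "4 8 0 -7 1;4 8 0 -7 1;4 8 0 -7 0.5;4 8 0 -7 0.5;4 8 0 -7 0.5;4 8 0 -7 0.5;4 8 0 -7 0.5;4 8 0 -7 0.5;4 8 0 -7 0.5;4 8 0 -7 0.5"

```text
time_s: 18.22
eef_pos: [0.4497, 0.3099, 0.2877]
orientation: [0.001, 0.92, 0.391, -0.001]
force: [0.7, -0.6, -1.4]
finger_gap: 0.499
```

>>> step_arm:
  series: "4 8 0 -7 0.5;4 7 0 -7 0.5;0 0 0 -6 0.5;0 0 0 0 0.5;0 0 0 0 0.5"

```text
time_s: 18.63
eef_pos: [0.4575, 0.3245, 0.2878]
orientation: [0.001, 0.973, 0.23, -0.001]
force: [0.4, 0.4, -0.5]
finger_gap: 0.5
```

```bash
sed -i 's/^O=.*/O=np.array([.5434,.2674]);YAW=np.radians(26.4)/' h.py; python3 - <<'E'
from h import *
import pickle
c=pickle.load(open('wrist15.pkl','rb')); p=ray(c,471.7,149,.068); print('knob from w15',p,rd(p))
st(); print(rd(r.read_state()['eef_pos']), wd(-.05,.09),wd(-.05,-.09))
for n in('wrist','scene','top'): c,_=snap(n,n+'16'); pickle.dump(c,open(n+'16.pkl','wb'))
c=pickle.load(open('wrist16.pkl','rb')); print(proj(c,wd(-.05,.09,.068)),proj(c,wd(-.075,.09,.068)),proj(c,wd(-.025,.09,.068)))
E
```

```text
knob from w15 [0.45587786 0.32608418 0.068     ] [-0.05230156  0.09147953]
t 18.63 tcp [0.4575 0.3245 0.2878] z [-0.001 -0.003 -1.   ] yang -63.43 F [ 0.4  0.4 -0.5] gap 0.5 q [-1.31  0.6   0.84  1.95 -0.59  0.85 -1.26]
[-0.05158194  0.08937316] [0.45859725 0.3257823  0.        ] [0.53863158 0.16455418 0.        ]
[312.20361938 273.15212888] [312.29949746 313.3845365 ] [312.10053163 229.89439182]
```

View pics/wrist16.png

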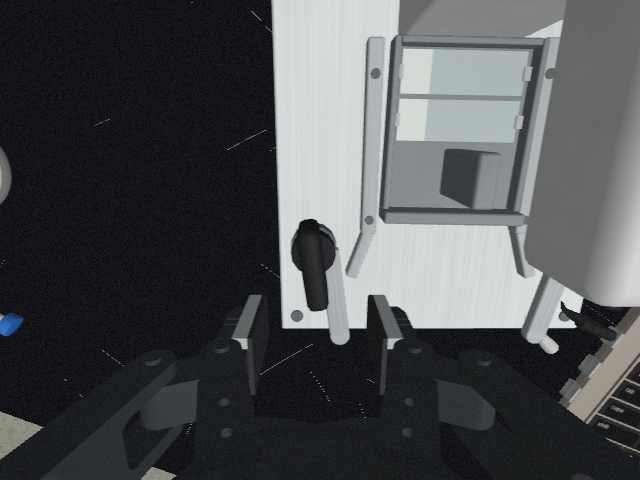

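View pics/top16.png

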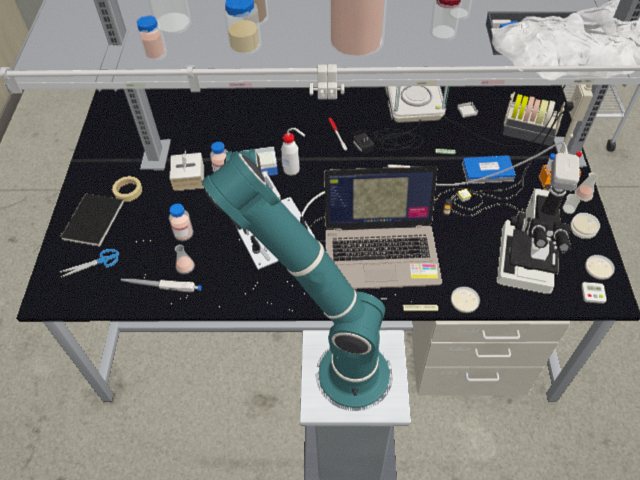

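```bash
python3 - <<'E'
from h import *
import pickle
c=pickle.load(open('wrist16.pkl','rb'))
zoom('wrist16',260,400,200,360,4)
a=rd(ray(c,334,260,.03));b=rd(ray(c,340,337,.03)); print(a,b,np.degrees(np.arctan2(*(b-a)[::-1])))
E
```

```text
[-0.05561822  0.07591996] [-0.11371633  0.07074883] -174.91368029325307
```

View pics/wrist16z.png

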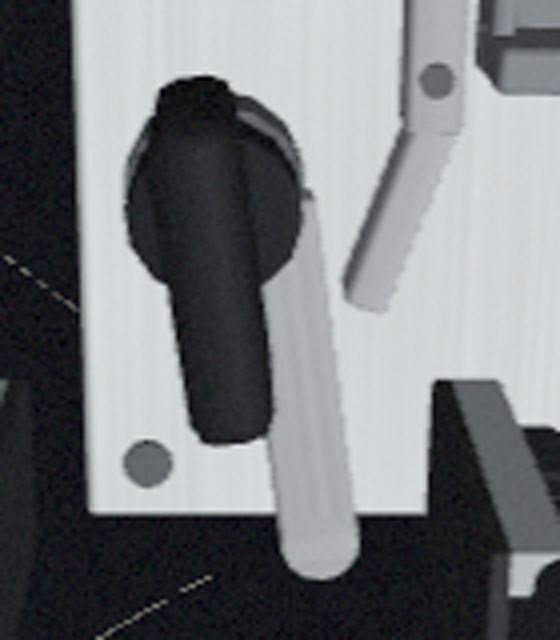

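>>> step_arm:
  series: "1.5 0.5 -20 6 0.5;0 0 -20 0 0.5;0 0 -20 0 0.5;0 0 -14 0 0.5;0 0 0 0 0.5;0 0 0 0 0.5"

```text
time_s: 19.28
eef_pos: [0.4593, 0.3248, 0.2149]
orientation: [0.0, 0.96, 0.279, -0.0]
force: [1.2, 0.1, 0.9]
finger_gap: 0.497
```

```bash
python3 - <<'E'
from h import *
st(); print(rd(r.read_state()['eef_pos']))
snap('wrist','wrist17')
E
```

```text
t 19.28 tcp [0.4593 0.3248 0.2149] z [-0.001 -0.001 -1.   ] yang -57.6 F [1.2 0.1 0.9] gap 0.497 q [-1.21  0.69  0.71  1.97 -0.68  0.73 -1.09]
[-0.04976643  0.08882275]
```

View pics/wrist17.png

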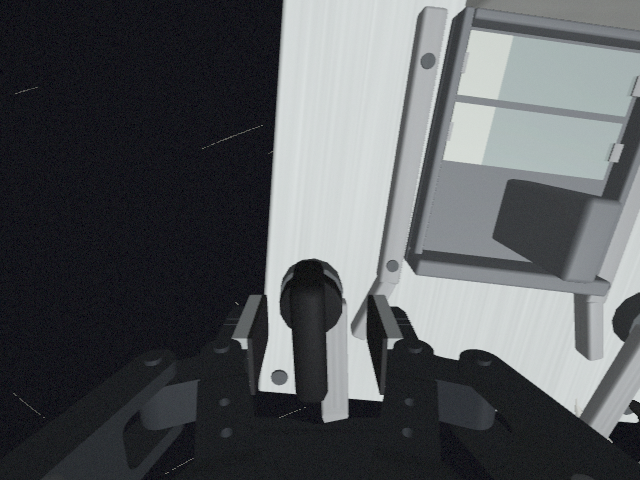

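>>> step_arm:
  series: "-0.9 1.8 0 0 0.5;0 0 0 0 0;0 0 0 0 0;0 0 0 0 0;0 0 0 0 0;0 0 0 0 0;0 0 0 0 0;0 0 0 0 0"

```text
time_s: 20.0
eef_pos: [0.4585, 0.3276, 0.2161]
orientation: [-0.001, 0.96, 0.279, 0.0]
force: [-3.1, 0.2, 6.6]
finger_gap: 0.141
```

>>> step_arm:
  series: "0 0 0 7 0;0 0 0 7 0;0 0 0 7 0;0 0 0 7 0;0 0 0 7 0;0 0 0 7 0;0 0 0 0 0"

```text
time_s: 20.58
eef_pos: [0.4571, 0.3286, 0.216]
orientation: [-0.002, 0.794, 0.607, -0.0]
force: [-5.7, 3.1, 7.6]
finger_gap: 0.138
```

```bash
python3 - <<'E'
from h import *
st(); print(r.read_state()['ft_torque'],rd(r.read_state()['eef_pos']))
snap('wrist','wrist18')
E
```

```text
t 20.58 tcp [0.4571 0.3286 0.216 ] z [-0.003  0.003 -1.   ] yang -15.2 F [-5.7  3.1  7.6] gap 0.138 q [-1.08  0.64  0.52  1.96 -0.5   0.67 -0.51]
[0.61072923 1.09350205 0.04574639] [-0.0500398   0.09317701]
```

View pics/wrist18.png

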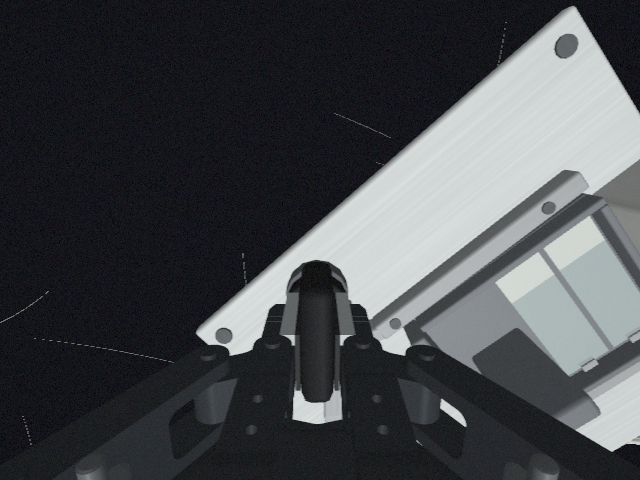

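>>> step_arm:
  series: "0 0 0 7 0;0 0 0 7 0;0 0 0 7 0;0 0 0 7 0;0 0 0 7 0;0 0 0 5 0;0 0 0 0 0"

```text
time_s: 21.22
eef_pos: [0.4556, 0.3287, 0.216]
orientation: [-0.003, 0.539, 0.842, -0.001]
force: [-11.4, 3.1, 13.6]
finger_gap: 0.139
```

>>> step_arm:
  series: "0 0 0 2 0;0 0 0 2 0;0 0 0 0 0;0 0 0 0 0"

```text
time_s: 21.55
eef_pos: [0.4555, 0.3287, 0.216]
orientation: [-0.004, 0.513, 0.859, -0.001]
force: [-12.1, 2.5, 14.2]
finger_gap: 0.14
```

```bash
python3 - <<'E'
from h import *
st(); print(r.read_state()['ft_torque'],rd(r.read_state()['eef_pos']))
snap('wrist','wrist19')
E
```

```text
t 21.55 tcp [0.4555 0.3287 0.216 ] z [-0.007  0.002 -1.   ] yang 28.31 F [-12.1   2.5  14.2] gap 0.14 q [-0.94  0.6   0.33  1.96 -0.32  0.64  0.09]
[ 0.61436291  2.4744243  -1.05738928] [-0.05145181  0.09397213]
```

View pics/wrist19.png

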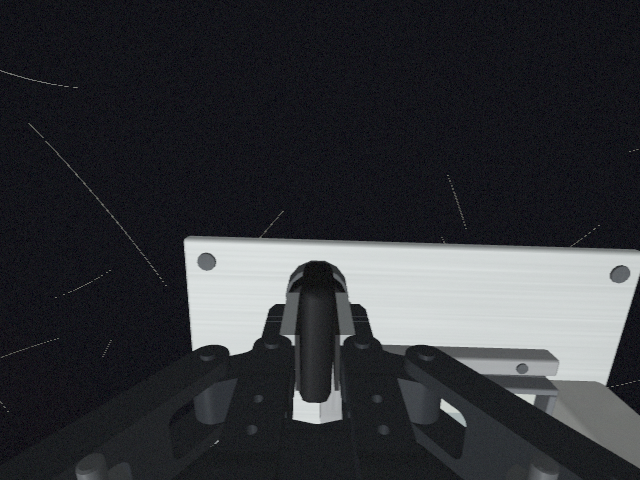

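>>> step_arm:
  series: "0 0 0 0 0.3;0 0 0 0 0.5;0 0 0 0 0.5;0 0 5 0 0.5;0 0 20 0 0.5;0 0 30 0 0.5;0 0 30 0 0.5;0 0 0 0 0.5;0 0 0 0 0.5"

```text
time_s: 22.35
eef_pos: [0.4591, 0.3272, 0.3022]
orientation: [0.001, 0.512, 0.859, 0.002]
force: [0.2, 0.2, 0.1]
finger_gap: 0.501
```

```bash
python3 - <<'E'
from h import *
import pickle
st(); print(r.read_state()['ft_torque'],rd(r.read_state()['eef_pos']))
c,_=snap('wrist','wrist20'); pickle.dump(c,open('wrist20.pkl','wb'))
snap('scene','scene20'); zoom('scene20',200,380,130,290,3.7)
E
```

```text
t 22.35 tcp [0.4591 0.3272 0.3022] z [ 0.003  0.003 -1.   ] yang 28.39 F [0.2 0.2 0.1] gap 0.501 q [-0.99  0.47  0.39  1.92 -0.25  0.79  0.04]
[ 0.00900199 -0.00722098 -0.01047187] [-0.04894241  0.09100911]
```

View pics/wrist20.png

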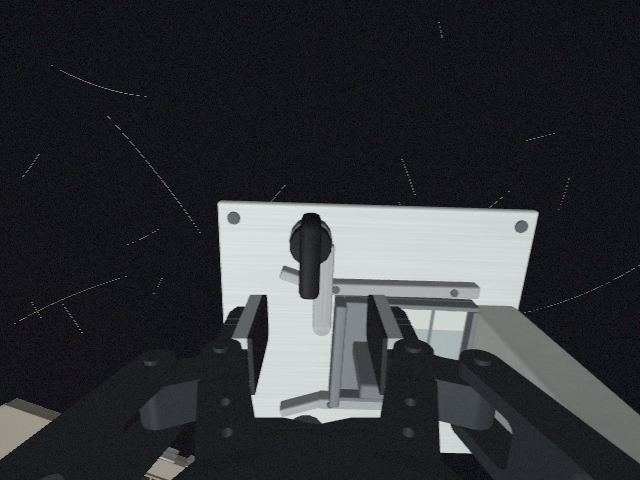

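View pics/scene20z.png

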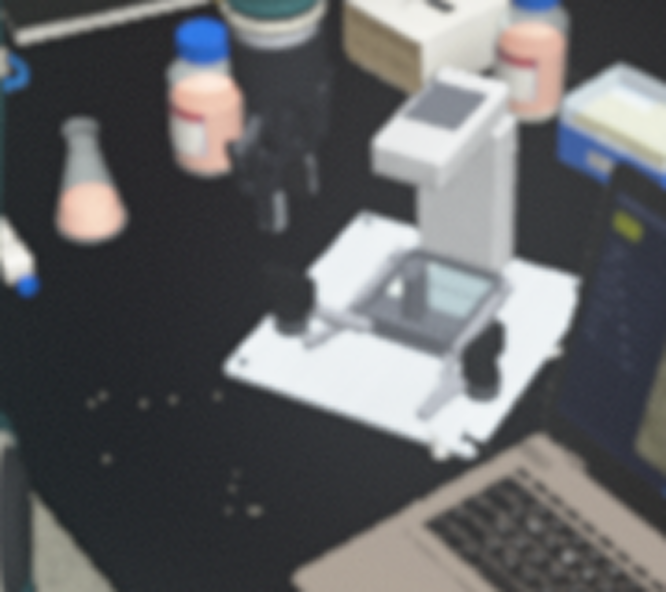

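>>> step_arm:
  series: "-8 -23 0 7 0.5;-8 -23 0 7 0.5;-7 -22.5 0 7 0.5;10 -20 0 7 0.5;10 -20 0 7 0.5;10 -20 0 7 0.5;10 -20 0 7 0.5;16 -3.5 0 7 0.5;16 -3.5 0 7 0.5;16 -3.5 0 7 0.5"

```text
time_s: 23.28
eef_pos: [0.5236, 0.1671, 0.2987]
orientation: [-0.001, -0.076, 0.997, -0.0]
force: [1.3, 0.6, 0.4]
finger_gap: 0.495
```

>>> step_arm:
  series: "14.6 -3 0 7 0.5;0 0 0 5 0.5;0 0 0 0 0.5;0 0 0 0 0.5"

```text
time_s: 23.62
eef_pos: [0.5374, 0.1647, 0.2988]
orientation: [-0.001, -0.176, 0.984, -0.0]
force: [-0.4, 0.3, -0.2]
finger_gap: 0.5
```

```bash
python3 - <<'E'
from h import *
import pickle
c0=pickle.load(open('wrist20.pkl','rb'))
a=rd(ray(c0,322.5,255,.03));b=rd(ray(c0,322,325,.03)); print('left tongue',a,b,np.degrees(np.arctan2(*(b-a)[::-1])))
st(); print(rd(r.read_state()['eef_pos']))
c,_=snap('wrist','wrist21'); pickle.dump(c,open('wrist21.pkl','wb'))
print(proj(c,wd(-.05,-.09,.068)),proj(c,wd(-.075,-.09,.068)),proj(c,wd(-.025,-.09,.068)))
E
```

```text
left tongue [-0.04186903  0.08296163] [-0.04016005  0.02774893] -88.22711068232007
t 23.62 tcp [0.5374 0.1647 0.2988] z [-0.003 -0.001 -1.   ] yang 110.24 F [-0.4  0.3 -0.2] gap 0.5 q [-0.44  0.45  0.1   1.91 -0.06  0.78  1.62]
[-0.05107308 -0.08935346]
[318.59078233 266.0669261 ] [313.86612669 224.97956   ] [323.00686407 304.4708187 ]
```

View pics/wrist21.png

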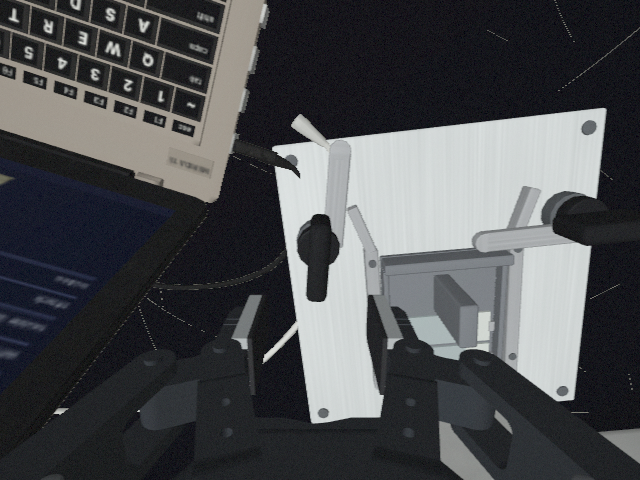

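```bash
python3 - <<'E'
from h import *
t=cam('top');s=cam('scene')
def P(c): return c[0]@np.c_[c[1],c[2]]
for a,b in [((325.5,170),(363,179)),((437,168),(476,240))]:
    X=cv2.triangulatePoints(P(t),P(s),np.array(a,float).reshape(2,1),np.array(b,float).reshape(2,1)).ravel(); X=X[:3]/X[3]
    print(X.round(3),proj(t,X),proj(s,X), rd(X))
w=cam('wrist'); X=ray(w,213,200,.02); print('hinge',X,rd(X))
E
```

```text
[0.589 0.082 0.254] [325.52155155 172.64633913] [365.51004145 175.56514103] [-0.04121543 -0.18637185]
[ 0.601 -0.28   0.27 ] [437.07657648 165.83969154] [473.55382416 243.18072676] [-0.19177264 -0.51581645]
hinge [0.53480762 0.08575759 0.02      ] [-0.0884609  -0.15887877]
```

>>> step_arm:
  series: "1 0 -20 -3 0.5;0 0 -25 0 0.5;0 0 -25 0 0.5;0 0 -14 0 0.5;0 0 0 0 0.5;0 0 0 0 0.5"

```text
time_s: 24.17
eef_pos: [0.5383, 0.1653, 0.2155]
orientation: [-0.001, -0.151, 0.989, -0.0]
force: [0.4, -0.2, 0.2]
finger_gap: 0.499
```

```bash
python3 - <<'E'
from h import *
st(); print(rd(r.read_state()['eef_pos']))
snap('wrist','wrist22')
E
```

```text
t 24.17 tcp [0.5383 0.1653 0.2155] z [-0.002 -0.001 -1.   ] yang 107.38 F [ 0.4 -0.2  0.2] gap 0.499 q [-0.44  0.59  0.1   1.94 -0.09  0.62  1.6 ]
[-0.04998818 -0.08916007]
```

View pics/wrist22.png

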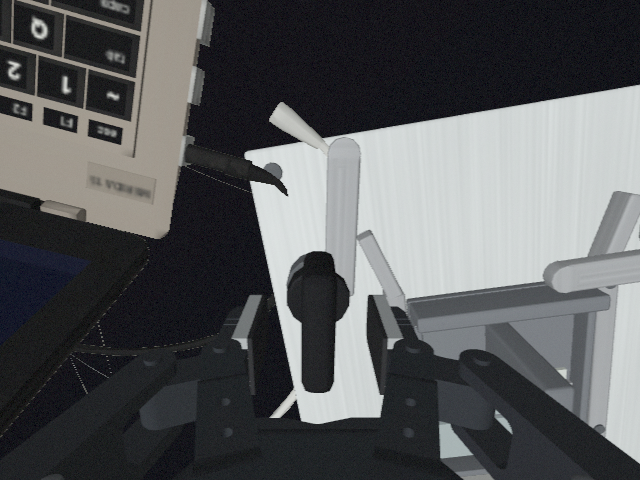

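>>> step_arm:
  series: "0 0 0 0 0;0 0 0 0 0;0 0 0 0 0;0 0 0 0 0;0 0 0 0 0;0 0 0 0 0;0 0 0 0 0"

```text
time_s: 24.8
eef_pos: [0.5392, 0.1657, 0.2176]
orientation: [0.001, -0.151, 0.988, 0.001]
force: [-0.9, 1.1, 6.5]
finger_gap: 0.142
```

>>> step_arm:
  series: "0 0 0 -7 0;0 0 0 -7 0;0 0 0 -7 0;0 0 0 -7 0;0 0 0 -7 0;0 0 0 -7 0;0 0 0 0 0"

```text
time_s: 25.38
eef_pos: [0.5392, 0.1639, 0.2176]
orientation: [0.0, 0.216, 0.976, -0.001]
force: [-2.7, -4.4, 10.0]
finger_gap: 0.138
```

>>> step_arm:
  series: "0 0 0 -7 0;0 0 0 -7 0;0 0 0 -7 0;0 0 0 -7 0;0 0 0 -7 0;0 0 0 -4 0;0 0 0 0 0"

```text
time_s: 25.97
eef_pos: [0.5383, 0.1626, 0.2176]
orientation: [-0.0, 0.528, 0.849, -0.002]
force: [-7.5, -7.6, 15.8]
finger_gap: 0.139
```

>>> step_arm:
  series: "0 0 0 -2 0;0 0 0 -2 0;0 0 0 0 0;0 0 0 0 0"

```text
time_s: 26.3
eef_pos: [0.5383, 0.1628, 0.2176]
orientation: [-0.0, 0.554, 0.833, -0.002]
force: [-6.7, -8.4, 15.3]
finger_gap: 0.141
```

```bash
python3 - <<'E'
from h import *
st(); print(r.read_state()['ft_torque'],rd(r.read_state()['eef_pos']))
snap('wrist','wrist23')
E
```

```text
t 26.3 tcp [0.5383 0.1628 0.2176] z [-0.003 -0.004 -1.   ] yang 22.77 F [-6.7 -8.4 15.3] gap 0.141 q [-0.73  0.62  0.48  1.96 -0.45  0.67  0.44]
[-1.77002902  1.46469086  1.93248299] [-0.051058   -0.09142945]
```

View pics/wrist23.png

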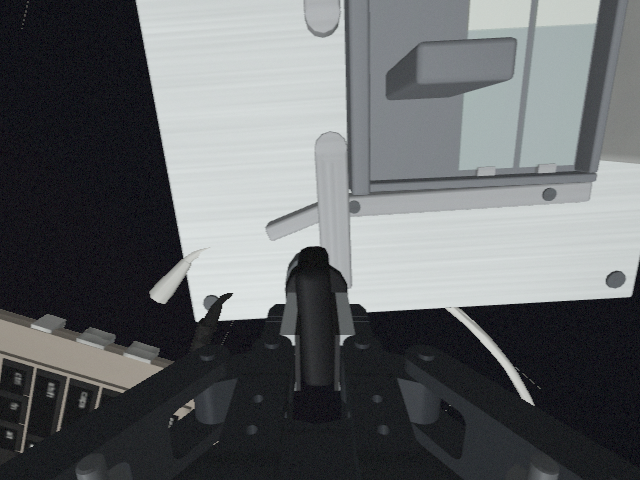

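>>> step_arm:
  series: "0 0 0 0 0.3;0 0 0 0 0.5;0 0 0 0 0.5;0 0 5 0 0.5;0 0 20 0 0.5;0 0 30 0 0.5;-9 -4 30 0 0.5;-18 -9 0 0 0.5;-18 -9 0 0 0.5;-9 -5 0 0 0.5"

```text
time_s: 27.18
eef_pos: [0.4833, 0.1374, 0.3018]
orientation: [-0.001, 0.556, 0.831, 0.0]
force: [-1.0, -0.7, -0.4]
finger_gap: 0.503
```

>>> step_arm:
  series: "-15 -7 0 0 0.5;0 0 0 0 0.5;0 0 0 0 0.5"

```text
time_s: 27.43
eef_pos: [0.4699, 0.1313, 0.3014]
orientation: [0.0, 0.556, 0.831, 0.0]
force: [0.5, 0.8, -0.1]
finger_gap: 0.496
```

```bash
python3 - <<'E'
from h import *
import pickle
st(); print(rd(r.read_state()['eef_pos']))
for n in('wrist','scene','top'): c,_=snap(n,n+'24'); pickle.dump(c,open(n+'24.pkl','wb'))
zoom('scene24',200,380,130,290,3.7)
E
```

```text
t 27.43 tcp [0.4699 0.1313 0.3014] z [ 0.     0.001 -1.   ] yang 22.41 F [ 0.5  0.8 -0.1] gap 0.496 q [-0.84  0.38  0.6   2.11 -0.32  0.74  0.36]
[-0.12632537 -0.089272  ]
```

View pics/wrist24.png

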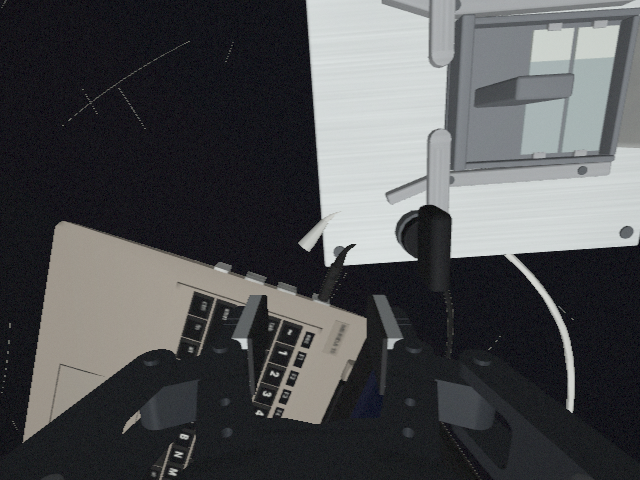

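View pics/scene24z.png

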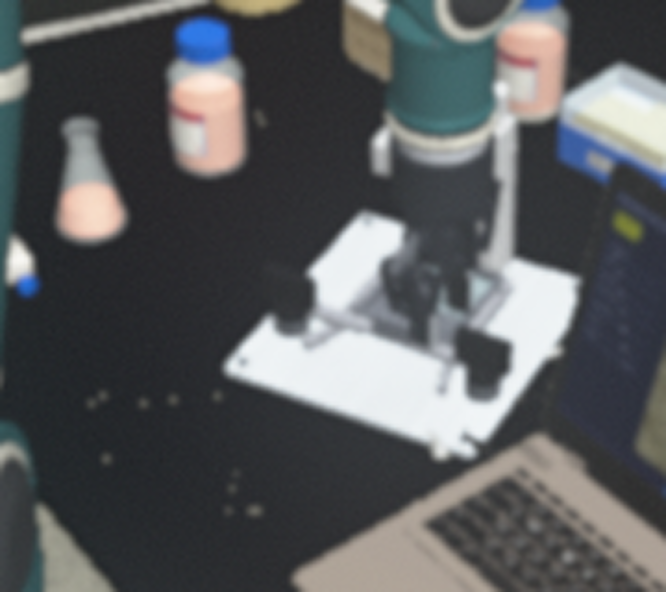

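View pics/top24.png

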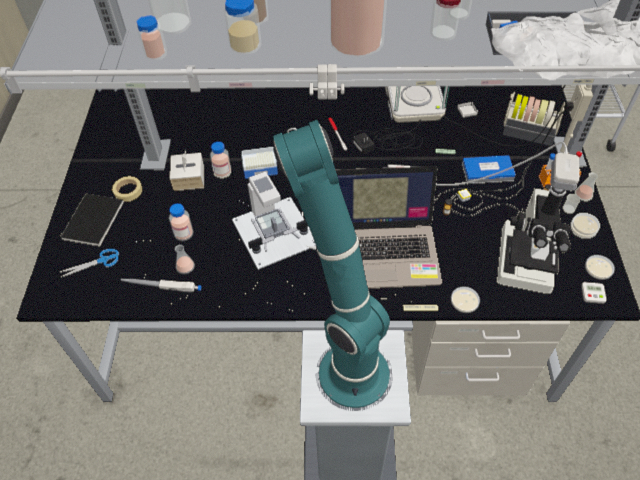

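```bash
python3 - <<'E'
from h import *
import pickle
c=pickle.load(open('wrist24.pkl','rb'))
def ang(p,q,z):
    a=rd(ray(c,*p,z));b=rd(ray(c,*q,z)); print(a.round(4),b.round(4),np.degrees(np.arctan2(*(b-a)[::-1])).round(2))
ang((438,200),(439,140),.03)   # right tongue
ang((441,5),(441,55),.03)      # left tongue
ang((325,265),(307,2),.008)    # mouth edge
ang((446,172),(460,16),.008)    # tray rear bottom
E
python3 -c "
from h import *
st(); job_done(); print('handed in')"
```

```text
[-0.041  -0.0643] [-0.0414 -0.0255] 90.56
[-0.0423  0.0498] [-0.0416  0.0236] -88.36
[-0.1197 -0.1133] [-0.1196  0.0636] 89.98
[-0.0287 -0.0488] [-0.023  0.049] 86.66
t 27.58 tcp [0.4708 0.1316 0.3013] z [ 0.001 -0.    -1.   ] yang 22.44 F [-0.5  0.3  0.7] gap 0.501 q [-0.84  0.38  0.6   2.11 -0.32  0.74  0.36]
the job is handed in; nothing more can be done
handed in
```

I loaded the tray into the reader, let go, then turned both knobs to their end stops. I handed the job in at about 27.6 s of the 64 s; no verdict is reported.

**How it was done:** I carried the tray by its fin and set it between the rails. The interface cannot tilt the tool, so I let go there instead of leaning back under the head. I then pushed the tray home with the back of an open finger on its rear wall, and backed clear before turning the knobs.

**One mishap:** on the first push the gripper linkage pressed on the fin with about 26 N in total. I backed off, saw the tray was undisturbed, and pushed again 26 mm to the left of the fin.

**Last checks:**
- **Tray:** it met a hard stop at the column, with push force rising to about 14 N. It looked flat in the pictures. A rough reading of its rear edge put it within a few millimetres of home, which is near the 5 mm limit. That reading also gave 3.3° (0.058 rad) off straight against a limit of 0.08 rad. An earlier reading, before the knobs were turned, showed it straight.
- **Knobs:** each stopped with the torque rising. The tongues measured about 90.6° (right) and 88.4° (left), past the 81.4° needed.
- **Bystanders:** by eye, none had moved in the last top view. I did not measure them.
- **Robot:** it was clear of everything, with about zero force on the tool.

**Disagreement:** the fixed cameras placed the reader about 4 mm nearer its mouth than the wrist camera and the end-stop contact did. I used the wrist camera value.

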